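# Empty spent vials into the waste hopper and start its cycle

## Task

Lift the handled tray of spent vials, tip all four vials out into the waste hopper without touching them with the gripper, and set the empty tray back down level on its mat and let go. Then start the disposal cycle on the sloping console: press fully and release, one key at a time, the round key, then the plus-shaped key, then the plain bar key. Press no key before the tray is back on its mat, leave the square key alone, and do not disturb the other things on the bench.

Things in the scene. Friction and masses are not known exactly. Their poses are not given: they have to be found in the camera images.
- tray: Loose steel pouring tray, 0.4 kg, 168 (x) x 150 (y) mm, floor 4 thick, walls to z = 40 on three sides. Its -y side is open but for a lip 2.5 above the floor: vials roll out there when it is tipped past 35 deg, -y down. A grey handle plate (12 thick in x, 90 long in y) in its middle reaches z = 100; below z = 40 it divides the tray into two lanes 74 wide. Origin: centre of underside, z up.
- tray_grip (a point): Point in the middle of the tray's handle plate, 78 mm above the tray's underside (22 mm below the plate's top); axes as the tray's. Pinch the 12 mm thickness, along x.
- vial1: Spent sample vial, amber glass with aluminium cap, 32 mm diameter, 60 mm long, 40 g; two lie in each lane of the tray, across it (along the tray's x), free to roll towards the open side. Origin at its centre, x along its axis.
- vial2: Spent sample vial, amber glass with aluminium cap, 32 mm diameter, 60 mm long, 40 g; two lie in each lane of the tray, across it (along the tray's x), free to roll towards the open side. Origin at its centre, x along its axis.
- vial3: Spent sample vial, amber glass with aluminium cap, 32 mm diameter, 60 mm long, 40 g; two lie in each lane of the tray, across it (along the tray's x), free to roll towards the open side. Origin at its centre, x along its axis.
- vial4: Spent sample vial, amber glass with aluminium cap, 32 mm diameter, 60 mm long, 40 g; two lie in each lane of the tray, across it (along the tray's x), free to roll towards the open side. Origin at its centre, x along its axis.
- mat: Black rubber mat, 240 (x) x 220 (y) x 4 mm, fixed on the bench, on the robot's left; the tray belongs here. Origin: centre of its underside.
- hopper: Fixed open white box in mid-bench: 240 (x) x 200 (y) mm outside, walls 6 thick, rim at z = 110, inner floor at z = 20. A steel splash plate leans outward from the rim of its -y side, up to z = 157 mm: pour towards its -y, from its +y side. A grey motor housing, 50 mm deep, 120 high, stands on its +x side. Origin: centre of underside, z up.
- console: Fixed white console on the robot's right, 250 mm wide (y). Its front slopes at 35 deg, facing the robot, with a row of four black keys along y, in any order, at x = -35, z = 75. A grey rail (underside z = 155, front face x = -13) runs over and just behind the keys: press with the tool leaning back to the robot, square to the slope. Origin: under the middle; front is -x.
- key_round_top (a point): Centre of the top face of the round key, 34 mm diameter; it stands 10 mm proud of the sloping panel. z points out of the panel (35 deg from vertical, towards the console's front), y along the key row; neighbouring keys are 54 mm apart. Moves with the key.
- key_round (a joint): How far the round key is pressed in: 0 = up, 0.006 m = fully down; a spring (5 N when fully down) returns it.
- key_bar_top (a point): Centre of the top face of the plain bar key, 40 x 15 mm, its length running up the slope; it stands 10 mm proud of the sloping panel. z points out of the panel (35 deg from vertical, towards the console's front), y along the key row; neighbouring keys are 54 mm apart. Moves with the key.
- key_bar (a joint): How far the bar key is pressed in: 0 = up, 0.006 m = fully down; a spring (5 N when fully down) returns it.
- key_cross_top (a point): Centre of the top face of the plus-shaped key, 38 x 38 mm with arms 13 mm wide; it stands 10 mm proud of the sloping panel. z points out of the panel (35 deg from vertical, towards the console's front), y along the key row; neighbouring keys are 54 mm apart. Moves with the key.
- key_cross (a joint): How far the cross key is pressed in: 0 = up, 0.006 m = fully down; a spring (5 N when fully down) returns it.
- key_square_top (a point): Centre of the top face of the square key, 30 x 30 mm, not to be pressed; it stands 10 mm proud of the sloping panel. z points out of the panel (35 deg from vertical, towards the console's front), y along the key row; neighbouring keys are 54 mm apart. Moves with the key.
- key_square (a joint): How far the square key is pressed in: 0 = up, 0.006 m = fully down; a spring (5 N when fully down) returns it.
- bottle: Bystander: amber bottle, 66 dia x 150 high mm, loose. Origin at its underside (tools: near the middle).
- jar: Bystander: squat white jar, 70 dia x 80 high mm, loose. Origin at its underside (tools: near the middle).
- mouse: Bystander: black computer mouse, about 100 x 60 x 32 mm, loose. Origin at its underside (tools: near the middle).
- screwdriver: Bystander: screwdriver lying flat, 170 long mm, loose. Origin at its underside (tools: near the middle).
- beaker: Bystander: glass beaker, 70 dia x 90 high mm, loose. Origin at its underside (tools: near the middle).
- rack: Bystander: grey divided open box, 80 x 140 x 40 mm, loose. Origin at its underside (tools: near the middle).
- wrench: Bystander: steel wrench lying flat, 150 long mm, loose. Origin at its underside (tools: near the middle).
Mind the look-alikes: they are no part of the job. What is shaped like the vial4 but turquoise is not meant.

How it is judged:
By the outcome, as a careful person would: the job done as asked, in the order asked, and still so for the second after the job is handed in, with the robot touching nothing.
It also fails if it takes over 69 s, if anything falls off the work surface, if the arm or the gripper's body presses on something with over 40 N, if the wrist force passes 120 N, or if a joint passes its speed limit or range.

## Robot

A 7-joint arm with a two-finger parallel gripper is mounted at the origin on the work surface. World frame = base frame: x ahead of the robot, y to its left, z up, the work surface at z = 0. Lengths are in m, angles in degrees, forces in N, time in s.
With the tool pointing down it reaches from about 0.425 to 0.875 m from the base axis. Payload 4.7 kg.
Tool frame: the origin (TCP) lies midway between the tips of the shut fingers; the grasp point (between the pads) lies 19 mm behind it; y points along the fingers, x is the direction in which the jaws open and shut, and the axes are right-handed (so a half turn about y gives the same grasp; the last joint's range is limited). The gripper opens to 87 mm and grips with 3 to 60 N. Pads are 19 mm wide; open, the fingers measure 117 mm over their backs; the gripper's body (75 mm by 190 mm) begins 51 mm behind the grasp point.
Start: joints at [66.698, 18.392, -4.016, 83.108, 1.295, 78.541, -3.26], TCP at [0.266, -0.593, 0.223] pointing down, gripper open.
Joint ranges: [-163.93, 163.93], [-17.29, 119.83], [-79.2, 71.16], [3.27, 140.29], [-89.18, 269.18], [5.43, 117.66], [-154.24, 154.24]. Speed limits (degrees/s): [147.25, 147.25, 180, 180, 180, 180, 180].

## Interface

Orientations are given as [roll, pitch, yaw] about the fixed x, y, z axes, in that order (R = Rz(yaw) Ry(pitch) Rx(roll)).
In Python, from cell import env gives the robot as it stands.
- The arm moves only by the tool carry_out, never from a script. Its argument "targets" is a list of rows, each a list of 2 entries, a list of its own where there are three numbers: the shift along the tool's x, y, z in mm, then the turn, a rotation vector about the tool's x, y, z in degrees. A call has 1 to 12 rows; each row shifts and turns the commanded pose from where the row before left it, along the tool's axes as they then stand; what a row does not reach is not made up. A row lasts 1/10 s, in which the tool goes at most 50 mm and 8.59 degrees, less where a joint would pass 70% of its speed; a pose out of reach is approached as far as the arm can. A call with a gripper value outside its range is refused whole. "jaw" is the opening, from 0 (shut) to 1 (fully open), set as the call begins (left out, the last holds). The fingers move at their own pace and stop on an object; "squeeze" is the grip in N (left out, the last holds). Time passes only in rows, so rows that do not move let the fingers close. It gives the time, the measured TCP pose, the force and the opening at its end, in the units of the state.
- env.get_obs(): the state, without advancing time (a new reading comes with each control period).
- env.read_camera(name): name is "scene" or "side" or "wrist"; returns the picture (400x640x3 uint8, red, green, blue); there is no depth.
- env.get_calibration(name): a dict with "fx", "fy", "cx", "cy" (pixels), "R" (3x3) and "t" (3): a world point X has camera coordinates R X + t; the wrist camera has in their place "hand_eye" (4x4, takes a point from camera to tool coordinates, whose origin is the TCP and whose axes are the tool frame's). Camera axes: x right, y down, z forward; pixel columns grow to the right and rows downward; lengths in m; the calibration is good to about 2 mm. The wrist camera is an equidistant fisheye: a pixel r from the principal point sees the ray r / f radians off the axis. A picture is of the moment at which its call begins: read the wrist's pose just before it. get_calibration takes no time and is no camera call.
- env.sign_off(): hands the job in, once; it reports no verdict.
Trained networks look in the newest picture that a camera, given by its name, has taken for a name from the list of things; names that differ only in an ending like _2 or _b are one class to them, and where a whole thing is asked for, a point or a joint stands for the part that bears it (a point fixed in the world has none). Each returns a list of dicts, best first, with "p" (0 to 1); they miss things now and then, are a little off and sometimes report something else, mostly with a low value. They report only what shows in the picture. A call takes as long as a camera call. They do not tell look-alikes from the thing itself.
- env.outline_of(camera, label): "mask" (400x640 bool, what is visible of it) and "xy" ([column, row] in pixels, amid what is visible of it).
The state is a dict: "time_s": time; "qpos": joint angles; "joint_velocities": joint speeds; "effort": joint torques, N m; "tool_pos": TCP position; "tool_rot": TCP orientation; "force": force on the tool from outside, world axes, zero at the start; "wrist_torque": the same for the moment, N m; "grip_width": finger opening in m.
Only numpy, scipy, OpenCV 4.12 (cv2) and the standard library are available. Lean on these libraries where they do the work, as an engineer would, in place of code of your own. Each camera call takes 0.05 s, during which the arm holds its last target.

## Working session

There is one attempt and no reset: what is moved stays moved. The work goes in short steps, Python scripts to look and compute and a tool call to move; the robot and the scene stay as the last step left them, time stands still between calls to the robot, and variables do not carry over. Pictures are saved under pics/ and viewed, and the job is handed in when it is done.

Besides the shell and the picture viewer there is one more tool, called after "Emit:" as name(argument=value, ...), one argument or row to a line, values as JSON. carry_out: Moves the arm, as the interface text tells. Its arguments: {"type":"object","properties":{"targets":{"type":"array","items":{"type":"array"}},"jaw":{"type":"number"},"squeeze":{"type":"number"}},"required":["targets"]}

```bash
ls; mkdir -p pics
python3 - <<'E'
from cell import env
import cv2,numpy as np
o=env.get_obs()
for k,v in o.items(): print(k,np.round(v,3).tolist() if not isinstance(v,str) else v)
for c in ["scene","side","wrist"]:
    im=env.read_camera(c); cv2.imwrite(f"pics/{c}0.png",im[:,:,::-1])
    cal=env.get_calibration(c); print(c,{k:np.round(v,4).tolist() for k,v in cal.items()})
E
```

```text
pics
time_s 0.0
qpos [66.7, 18.44, -4.016, 83.175, 1.297, 78.54, -3.261]
joint_velocities [0.032, -0.041, -0.05, 0.081, -0.071, -0.051, -0.006]
effort [0.001, -49.128, -0.404, -31.252, -0.064, 0.044, 0.0]
tool_pos [0.265, -0.593, 0.221]
tool_rot [-90.008, 0.11, -65.889]
force [-0.576, -0.186, 0.577]
wrist_torque [-0.04, 0.006, -0.007]
grip_width 0.087
scene {'fx': 430.1762, 'fy': 430.1762, 'cx': 325.3242, 'cy': 197.5732, 'R': [[0.9972, 0.0719, 0.0207], [0.0665, -0.7248, -0.6858], [-0.0343, 0.6852, -0.7275]], 't': [-0.5827, 0.0401, 1.5553]}
side {'fx': 457.3494, 'fy': 457.3494, 'cx': 319.3647, 'cy': 198.2165, 'R': [[0.9935, -0.1122, -0.0171], [-0.0995, -0.7879, -0.6077], [0.0547, 0.6055, -0.794]], 't': [-0.574, 0.1311, 1.2702]}
wrist {'fx': 309.7069, 'fy': 309.7069, 'cx': 319.6489, 'cy': 197.8547, 'hand_eye': [[1.0, 0.0001, 0.0015, -0.0003], [-0.0014, -0.2708, 0.9626, -0.1614], [0.0005, -0.9626, -0.2708, 0.0738], [0.0, 0.0, 0.0, 1.0]]}
```

View pics/scene0.png

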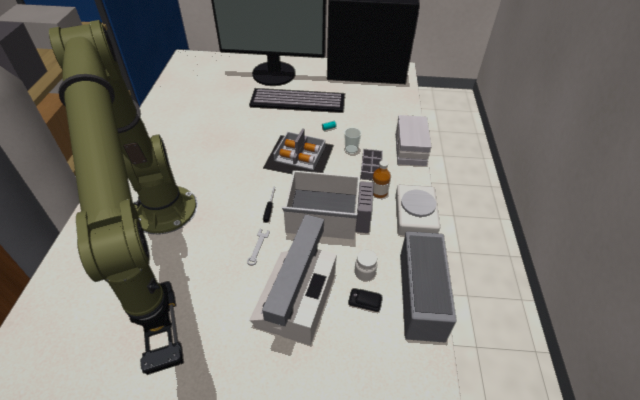

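View pics/side0.png

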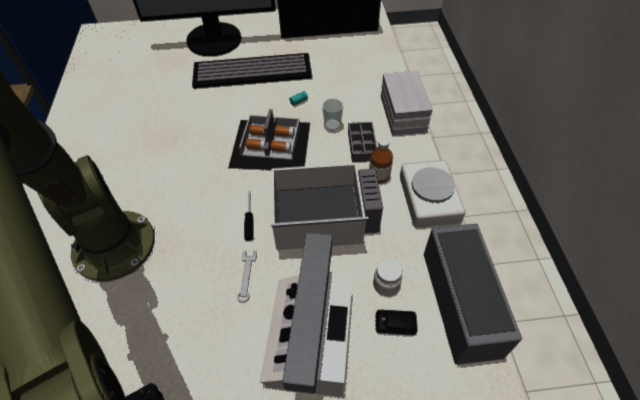

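View pics/wrist0.png

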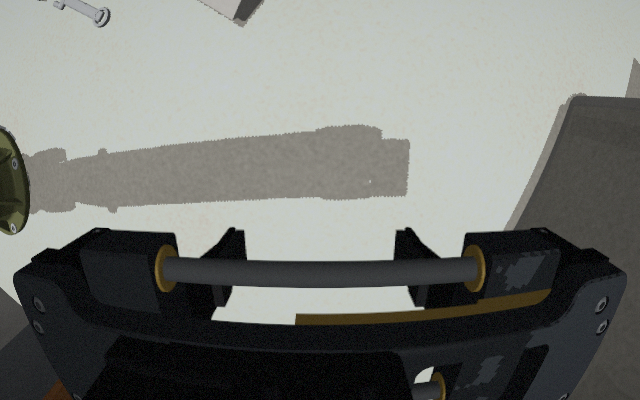

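The scene picture shows the tray with four amber vials on the mat at (300,152). The hopper is at (323,205), the console at (297,290), and a turquoise decoy lies at (329,126). In the side view the keys run down the console's left face at about (285,290-360). Next I'll run the networks.

```bash
cat > h.py <<'E'
from cell import env
import numpy as np,cv2
from scipy.spatial.transform import Rotation as Ro
def proj(c,X,cal=None):
    cal=cal or env.get_calibration(c); P=np.atleast_2d(X)@np.array(cal['R']).T+np.array(cal['t'])
    return np.c_[cal['fx']*P[:,0]/P[:,2]+cal['cx'],cal['fy']*P[:,1]/P[:,2]+cal['cy']]
def ray(c,uv):
    cal=env.get_calibration(c);R=np.array(cal['R']);t=np.array(cal['t'])
    d=R.T@np.array([(uv[0]-cal['cx'])/cal['fx'],(uv[1]-cal['cy'])/cal['fy'],1]); return -R.T@t,d/np.linalg.norm(d)
def atz(c,uv,z):
    o,d=ray(c,uv); return o+d*(z-o[2])/d[2]
def tri(uvs):
    A=np.zeros((3,3));b=np.zeros(3)
    for c,uv in uvs:
        o,d=ray(c,uv);M=np.eye(3)-np.outer(d,d);A+=M;b+=M@o
    return np.linalg.solve(A,b)
E
python3 - <<'E'
from h import *
import pickle
D={}
for c in ["scene","side"]:
    env.read_camera(c)
    for l in ["tray","tray_grip","mat","hopper","console","vial1","key_round_top","key_bar_top","key_cross_top","key_square_top","bottle","beaker","jar","rack","screwdriver","wrench"]:
        r=env.outline_of(c,l); D[c,l]=r
        print(c,l,[(round(q['p'],2),np.round(q['xy'],1).tolist(),int(q['mask'].sum())) for q in r[:5]])
pickle.dump(D,open('D.pkl','wb'))
print(env.get_obs()['time_s'])
E
```

```text
scene tray [(0.72, [260.4, 246.6], 227), (0.56, [301.9, 145.9], 1008)]
scene tray_grip [(0.7, [300.5, 146.8], 923)]
scene mat [(0.89, [292.4, 162.3], 821)]
scene hopper [(0.65, [301.5, 288.2], 6416), (0.56, [333.0, 204.9], 4671)]
scene console [(0.58, [299.1, 287.2], 6289)]
scene vial1 [(0.67, [332.5, 126.3], 102), (0.59, [303.3, 156.4], 104), (0.52, [288.3, 153.9], 124), (0.43, [291.0, 140.1], 57)]
scene key_round_top [(0.56, [302.6, 147.5], 1175)]
scene key_bar_top [(0.2, [260.5, 249.1], 220)]
scene key_cross_top []
scene key_square_top [(0.67, [380.5, 179.1], 531), (0.34, [305.2, 157.5], 110)]
scene bottle [(0.75, [380.0, 178.0], 498), (0.56, [297.2, 146.3], 1165), (0.56, [258.3, 245.8], 292)]
scene beaker [(0.93, [350.5, 140.8], 366)]
scene jar [(0.81, [366.2, 266.5], 555), (0.36, [378.0, 180.8], 531)]
scene rack [(0.69, [369.9, 162.1], 483), (0.66, [332.2, 203.3], 4821)]
scene screwdriver [(0.56, [265.9, 211.6], 159), (0.37, [303.8, 164.8], 650)]
scene wrench [(0.75, [259.6, 243.0], 184)]
side tray [(0.83, [265.9, 136.3], 1515)]
side tray_grip [(0.81, [268.6, 141.3], 1775), (0.6
[... 173 characters left out ...]
63), (0.37, [291.3, 290.2], 125)]
side vial1 [(0.76, [280.3, 130.1], 206), (0.65, [297.6, 98.8], 146), (0.62, [280.9, 143.3], 197), (0.58, [257.0, 130.7], 146), (0.46, [255.4, 146.0], 146)]
side key_round_top [(0.53, [284.9, 312.4], 120)]
side key_bar_top [(0.57, [276.9, 358.3], 70)]
side key_cross_top [(0.43, [292.1, 289.7], 121)]
side key_square_top [(0.72, [287.1, 334.3], 129)]
side bottle []
side beaker [(0.66, [330.2, 113.7], 560), (0.55, [311.3, 327.5], 9506)]
side jar [(0.78, [387.6, 277.7], 867), (0.24, [395.7, 321.1], 925)]
side rack [(0.57, [361.5, 141.1], 986), (0.27, [282.2, 334.3], 147)]
side screwdriver [(0.54, [246.7, 223.7], 274)]
side wrench [(0.8, [247.1, 278.9], 214)]
1.85
```

Run:
```python
import cv2
im=cv2.imread('pics/side0.png')
cv2.imwrite('pics/side_keys.png',cv2.resize(im[220:400,240:380],None,fx=4,fy=3.3,interpolation=cv2.INTER_CUBIC)[:600])
cv2.imwrite('pics/side_tray.png',cv2.resize(im[75:255,210:400],None,fx=4,fy=3.3,interpolation=cv2.INTER_CUBIC)[:600])
im=cv2.imread('pics/scene0.png')
cv2.imwrite('pics/scene_tray.png',cv2.resize(im[105:255,240:420],None,fx=4,fy=4,interpolation=cv2.INTER_CUBIC)[:600])
```

```text
(no output)
```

View pics/side_keys.png

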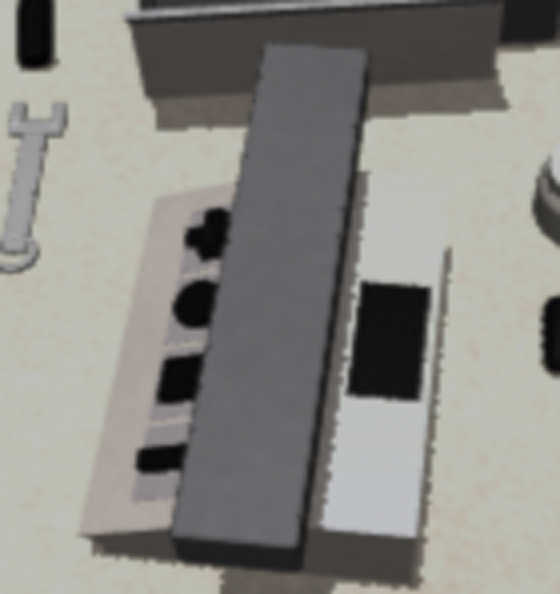

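View pics/side_tray.png

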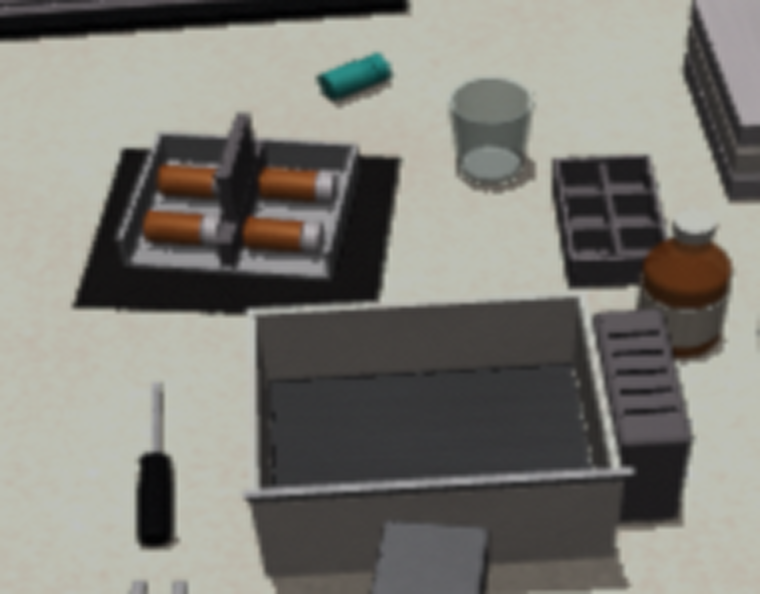

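View pics/scene_tray.png

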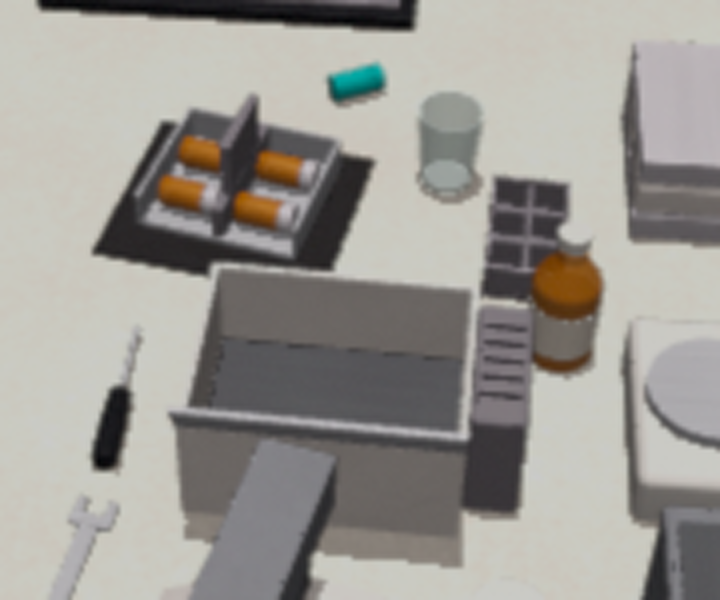

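```bash
cat > fit.py <<'E'
from h import *
from scipy.optimize import least_squares
def S(u,v): return ('scene',(240+u/4,105+v/4))
def T(u,v): return ('side',(210+u/4,75+v/3.3))
def fit(pts,z0,x0):
    def f(p):
        c,s=np.cos(p[2]),np.sin(p[2]);r=[]
        for (cam,uv),P in pts:
            X=np.array([p[0]+c*P[0]-s*P[1],p[1]+s*P[0]+c*P[1],z0+P[2]])
            r+=list(proj(cam,X)[0]-np.array(uv))
        return np.array(r)
    q=least_squares(f,x0,loss='soft_l1',x_scale=[.01,.01,.05]); return q.x,f(q.x).reshape(-1,2)
def show(n,r): print(n,np.round(r[0][:2],4),'yaw',round(np.degrees(r[0][2]),2)); print(np.round(r[1],1).tolist())
if __name__=='__main__':
    for c in ['scene','side']:
        cal=env.get_calibration(c); print(c,-np.array(cal['R']).T@cal['t'])
    a,b=.084,.075
    tr=[(S(193,110),(-a,b,.04)),(S(340,145),(a,b,.04)),(S(295,255),(a,-b,.0)),(S(138,218),(-a,-b,0)),(S(256,97),(0,.045,.1)),
        (T(160,135),(-a,b,.04)),(T(357,147),(a,b,.04)),(T(328,277),(a,-b,0)),(T(122,264),(-a,-b,0)),(T(245,115),(0,.045,.1))]
    show('tray',fit(tr,.004,[.5,.3,0]))
    a,b=.12,.11
    mt=[(S(165,122),(-a,b,.004)),(S(374,158),(a,b,.004)),(S(95,254),(-a,-b,.004)),(T(122,150),(-a,b,.004)),(T(400,157),(a,b,.004)),(T(77,303),(-a,-b,.004)),(T(380,300),(a,-b,.004))]
    show('mat',fit(mt,0,[.5,.3,0]))
    a,b=.12,.1
    hp=[(S(213,268),(-a,b,.11)),(S(470,290),(a,b,.11)),(S(180,513),(-a,-b,0)),(T(255,315),(-a,b,.11)),(T(580,298),(a,b,.11)),(T(272,577),(-a,-b,0)),(T(615,560),(a,-b,0)),(S(465,537),(a,-b,0))]
    show('hopper',fit(hp,0,[.5,.1,0]))
    for s in [((172,413),(248,495)),((468,437),(630,472))]: print('splash',tri([S(*s[0]),T(*s[1])]))
    K=[]
    for n,uv in dict(cross=(292.1,289.7),round=(284.9+2,312.4),square=(287.1,334.3),bar=(276.9+3,358.3)).items():
        K.append(atz('side',uv,.085)); print(n,K[-1].round(4))
    for uv in [(80,535),(152,197),(418,585),(420,535)]:
        p=(240+uv[0]/4,220+uv[1]/3.3); print('console',uv,atz('side',p,0).round(4),atz('side',p,.03).round(4))
    for n,c,uv in [('bottle','scene',(380,193)),('beaker','scene',(351,150)),('jar','side',(388,291)),('rack','side',(361,145)),('sd','side',(247,224)),('wr','side',(247,279))]:
        print(n,atz(c,uv,0).round(3))
E
python3 fit.py
```

```text
scene [ 0.63174829 -0.99479686  1.17099741]
side [ 0.51382354 -0.73016305  1.07836849]
tray [0.4571 0.3405] yaw -14.85
[[-0.2, -1.3], [0.9, -1.1], [-0.4, 1.9], [-0.2, 1.3], [0.0, -1.0], [-0.1, -1.1], [0.4, -0.3], [0.1, 2.2], [-0.0, 1.0], [-0.4, -0.6]]
mat [0.4572 0.3302] yaw -9.69
[[-0.7, -0.9], [1.3, -0.5], [-0.3, -0.3], [-0.2, -0.7], [0.3, -1.0], [-0.3, 1.4], [0.4, 4.7]]
hopper [0.575  0.0204] yaw -1.52
[[0.0, -0.8], [2.6, -0.7], [0.7, 0.6], [-2.5, -0.3], [1.2, -1.6], [-1.1, 1.9], [0.4, -0.2], [-1.3, 0.9]]
splash [ 0.45233308 -0.08610177  0.14391473]
splash [ 0.68757251 -0.10363903  0.15821197]
cross [ 0.4873 -0.2365  0.085 ]
round [ 0.4711 -0.2919  0.085 ]
square [ 0.4679 -0.3436  0.085 ]
bar [ 0.4488 -0.3948  0.085 ]
console (80, 535) [ 0.3949 -0.4146  0.    ] [ 0.3982 -0.4234  0.03  ]
console (152, 197) [ 0.4505 -0.1612  0.    ] [ 0.4523 -0.177   0.03  ]
console (418, 585) [ 0.581  -0.4692  0.    ] [ 0.5791 -0.4765  0.03  ]
console (420, 535) [ 0.5869 -0.4372  0.    ] [ 0.5848 -0.4454  0.03  ]
bottle [0.781 0.151 0.   ]
beaker [0.664 0.391 0.   ]
jar [ 0.729 -0.228  0.   ]
rack [0.747 0.292 0.   ]
sd [0.373 0.026 0.   ]
wr [ 0.37  -0.149  0.   ]
```

```bash
cat >> h.py <<'E'
def eul(R): return Ro.from_matrix(R).as_euler('xyz',degrees=True).round(2)
def Rot(e): return Ro.from_euler('xyz',e,degrees=True).as_matrix()
def rows(p0,e0,p1,e1,n):
    R0=Rot(e0) if np.ndim(e0)==1 else e0; R1=Rot(e1) if np.ndim(e1)==1 else e1
    w=Ro.from_matrix(R0.T@R1).as_rotvec()/n; Rw=Ro.from_rotvec(w).as_matrix()
    M=np.zeros((3,3));A=np.eye(3)
    for k in range(n): M+=A;A=A@Rw
    s=np.linalg.solve(M,R0.T@(np.array(p1)-np.array(p0)))
    # path
    p=np.array(p0,float);R=R0.copy();P=[]
    for k in range(n): p=p+R@s;R=R@Rw;P.append(p)
    print('x%d shift'%n,(s*1000).round(2).tolist(),'turn',np.degrees(w).round(3).tolist())
    return np.array(P)
E
python3 - <<'E'
from h import *
P=rows([.265,-.593,.223],[-90,0,-65.9],[.49,-.17,.34],[-90,0,-40],12); print(P[::4].round(3))
P=rows([.49,-.17,.34],[-90,0,-40],[.44,.275,.27],[-90,0,-14.8],12); print(P[::4].round(3))
E
```

```text
x12 shift [-17.66, -9.75, 36.18] turn [-0.0, -2.158, 0.0]
[[ 0.291 -0.562  0.233]
 [ 0.382 -0.429  0.272]
 [ 0.452 -0.285  0.311]]
x12 shift [-21.5, 5.83, 30.87] turn [-0.0, -2.1, 0.0]
[[ 0.493 -0.133  0.334]
 [ 0.493  0.018  0.311]
 [ 0.471  0.166  0.287]]
```

Emit:
carry_out(
  targets=[
    [[-17.7,-25,36.2],[0,-2.16,0]],
    [[-17.7,-25,36.2],[0,-2.16,0]],
    [[-17.7,-25,36.2],[0,-2.16,0]],
    [[-17.7,-20,36.2],[0,-2.16,0]],
    [[-17.7,-10,36.2],[0,-2.16,0]],
    [[-17.7,-5,36.2],[0,-2.16,0]],
    [[-17.7,-5,36.2],[0,-2.16,0]],
    [[-17.7,-2,36.2],[0,-2.16,0]],
    [[-17.7,0,36.2],[0,-2.16,0]],
    [[-17.7,0,36.2],[0,-2.16,0]],
    [[-17.7,0,36.2],[0,-2.16,0]],
    [[-17.7,0,36.2],[0,-2.16,0]],
  ],
  jaw=1,
)

```text
time_s: 3.05
tool_pos: [0.4906, -0.1682, 0.3397]
tool_rot: [-90.0, -0.0, -39.9]
force: [0.5, 1.0, -1.0]
grip_width: 0.0872
```

Emit:
carry_out(
  targets=[
    [[-21.5,0,30.9],[0,-2.1,0]],
    [[-21.5,0,30.9],[0,-2.1,0]],
    [[-21.5,0,30.9],[0,-2.1,0]],
    [[-21.5,5,30.9],[0,-2.1,0]],
    [[-21.5,5,30.9],[0,-2.1,0]],
    [[-21.5,5,30.9],[0,-2.1,0]],
    [[-21.5,10,30.9],[0,-2.1,0]],
    [[-21.5,10,30.9],[0,-2.1,0]],
    [[-21.5,10,30.9],[0,-2.1,0]],
    [[-21.5,10,30.9],[0,-2.1,0]],
    [[-21.5,10,30.9],[0,-2.1,0]],
    [[-21.5,5,30.9],[0,-2.1,0]],
  ],
)

```text
time_s: 4.25
tool_pos: [0.4394, 0.2766, 0.2689]
tool_rot: [-90.0, -0.0, -14.7]
force: [0.6, -1.0, -0.3]
grip_width: 0.0871
```

Emit:
carry_out(
  targets=[
    [[0,0,0],[0,0,0]],
  ],
)

```text
time_s: 4.35
tool_pos: [0.4365, 0.2814, 0.2693]
tool_rot: [-89.9, 0.1, -14.2]
force: [-0.1, 0.4, 0.4]
grip_width: 0.0868
```

Run:
```python
from h import *
o=env.get_obs(); print({k:np.round(o[k],3).tolist() for k in ['time_s','qpos','tool_pos','tool_rot']})
im=env.read_camera('wrist'); cv2.imwrite('pics/wrist1.png',im[:,:,::-1])
im=env.read_camera('scene'); cv2.imwrite('pics/scene1.png',im[:,:,::-1])
```

```text
{'time_s': 4.35, 'qpos': [14.331, 4.47, -52.013, 95.921, 3.383, 81.323, -52.275], 'tool_pos': [0.437, 0.281, 0.269], 'tool_rot': [-89.877, 0.129, -14.168]}
```

View pics/wrist1.png

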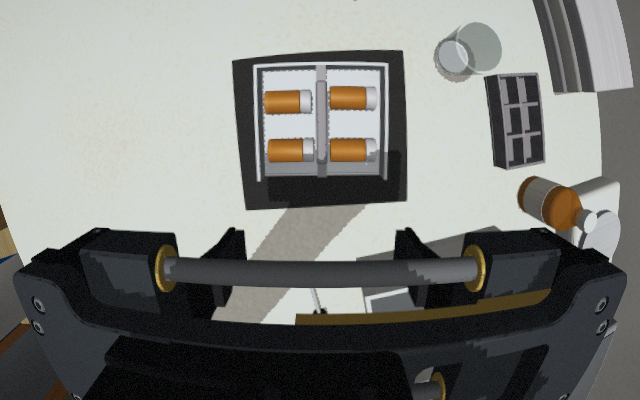

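View pics/scene1.png

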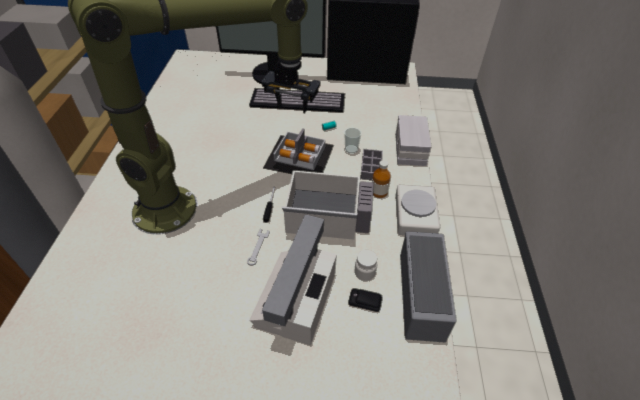

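Run:
```python
import cv2
im=cv2.imread('pics/wrist1.png')
cv2.imwrite('pics/w1c.png',cv2.resize(im[40:220,220:420],None,fx=3.3,fy=3.3,interpolation=cv2.INTER_CUBIC))
```

```text
(no output)
```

View pics/w1c.png

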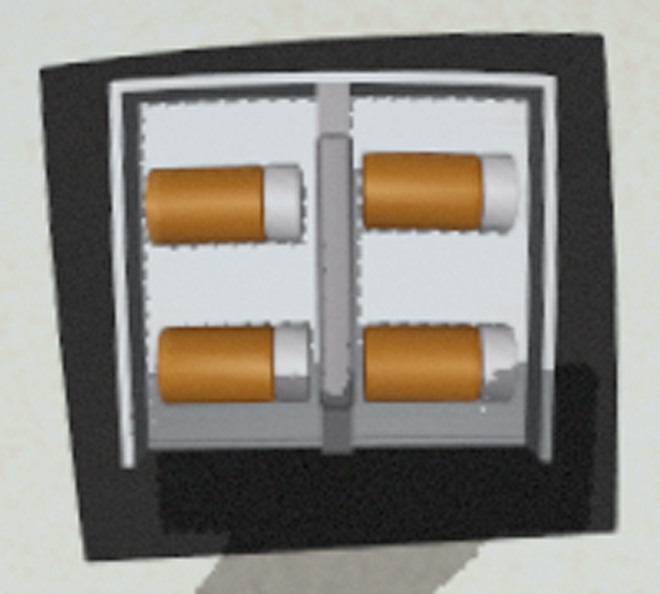

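```bash
cat >> h.py <<'E'
def wproj(X,p,R):
    cal=env.get_calibration('wrist');H=np.array(cal['hand_eye'])
    Xt=(np.atleast_2d(X)-p)@R; Xc=(Xt-H[:3,3])@H[:3,:3]
    th=np.arctan2(np.hypot(Xc[:,0],Xc[:,1]),Xc[:,2]);n=np.hypot(Xc[:,0],Xc[:,1])
    return np.c_[cal['fx']*th*Xc[:,0]/n+cal['cx'],cal['fy']*th*Xc[:,1]/n+cal['cy']]
def wray(uv,p,R):
    cal=env.get_calibration('wrist');H=np.array(cal['hand_eye'])
    d=np.array([(uv[0]-cal['cx'])/cal['fx'],(uv[1]-cal['cy'])/cal['fy']]);th=np.hypot(*d)
    c=np.r_[d/th*np.sin(th),np.cos(th)]
    return p+R@H[:3,3], R@H[:3,:3]@c
def watz(uv,p,R,z):
    o,d=wray(uv,p,R); return o+d*(z-o[2])/d[2]
from scipy.optimize import least_squares
def wfit(pts,z0,x0,p,R):
    uv=np.array([a for a,_ in pts]);P=np.array([b for _,b in pts])
    def f(q):
        c,s=np.cos(q[2]),np.sin(q[2])
        X=np.c_[q[0]+c*P[:,0]-s*P[:,1],q[1]+s*P[:,0]+c*P[:,1],z0+P[:,2]]
        return (wproj(X,p,R)-uv).ravel()
    r=least_squares(f,x0,x_scale=[.01,.01,.05],loss='soft_l1'); return r.x,f(r.x).reshape(-1,2)
E
python3 - <<'E'
from h import *
o=env.get_obs();print(np.round(o['tool_pos'],4),o['tool_rot'])
p=np.array([.4365,.2814,.2693]);R=Rot([-89.9,.1,-14.17])
U=lambda u,v:(220+u/3.3,40+v/3.3)
a,b=.084,.075
tr=[(U(108,82),(-a,b,.04)),(U(558,75),(a,b,.04)),(U(120,467),(-a,-b,.04)),(U(553,463),(a,-b,.04)),(U(333,133),(0,.045,.1)),(U(337,405),(0,-.045,.1))]
x,r=wfit(tr,.004,[.457,.34,-.25],p,R);print('tray',x[:2].round(4),np.degrees(x[2]).round(2),r.round(1).tolist())
a,b=.12,.11
mt=[(U(40,68),(-a,b,.004)),(U(603,33),(a,b,.004)),(U(617,530),(a,-b,.004)),(U(87,560),(-a,-b,.004))]
x,r=wfit(mt,0,[.457,.34,-.2],p,R);print('mat',x[:2].round(4),np.degrees(x[2]).round(2),r.round(1).tolist())
E
```

```text
[0.4397 0.2762 0.2695] [-9.00218288e+01 -1.04605277e-02 -1.46374938e+01]
tray [0.4537 0.3429] -13.4 [[0.4, -0.3], [-1.0, 0.2], [0.9, -0.3], [-0.8, -0.6], [0.2, -0.2], [0.0, 2.1]]
mat [0.4518 0.3303] -10.57 [[-1.0, -0.8], [0.8, -0.8], [0.9, 0.8], [-0.7, 1.3]]
```

Run:
```python
from h import *
o=env.get_obs();print(np.round(o['tool_pos'],4),np.round(o['tool_rot'],2))
im=env.read_camera('wrist'); cv2.imwrite('pics/wrist2.png',im[:,:,::-1])
cv2.imwrite('pics/w2c.png',cv2.resize(im[40:220,220:420,::-1],None,fx=3.3,fy=3.3,interpolation=cv2.INTER_CUBIC))
o=env.get_obs();print(np.round(o['tool_pos'],4),np.round(o['tool_rot'],2))
```

```text
[0.4397 0.2762 0.2695] [-9.002e+01 -1.000e-02 -1.464e+01]
[0.4405 0.275  0.2696] [-9.004e+01 -3.000e-02 -1.479e+01]
```

View pics/w2c.png

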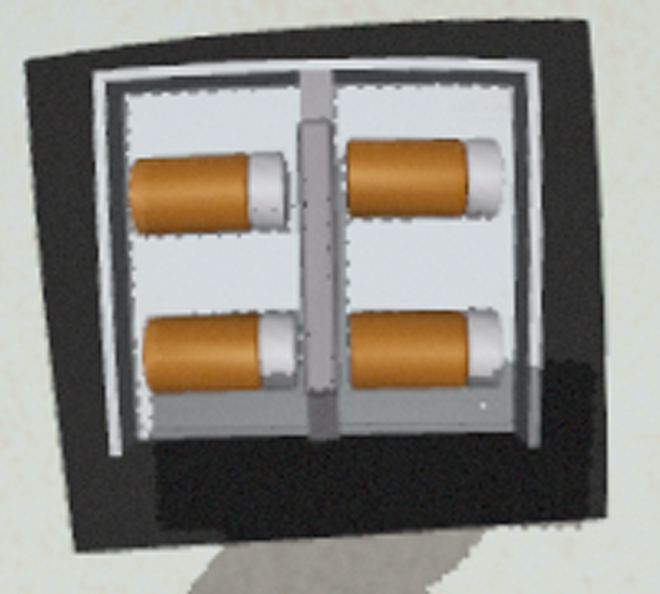

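Run:
```python
from h import *
p=np.array([.4399,.2759,.2695]);R=Rot([-90.02,0,-14.7])
U=lambda u,v:(220+u/3.3,40+v/3.3)
a,b=.084,.075
tr=[(U(92,71),(-a,b,.04)),(U(542,59),(a,b,.04)),(U(108,457),(-a,-b,.04)),(U(541,449),(a,-b,.04)),(U(316,118),(0,.045,.1)),(U(321,391),(0,-.045,.1))]
x,r=wfit(tr,.004,[.457,.34,-.25],p,R);print('tray',x[:2].round(4),np.degrees(x[2]).round(2),r.round(1).tolist())
a,b=.12,.11
mt=[(U(25,61),(-a,b,.004)),(U(588,19),(a,b,.004)),(U(607,518),(a,-b,.004)),(U(76,552),(-a,-b,.004))]
x,r=wfit(mt,0,[.457,.34,-.2],p,R);print('mat',x[:2].round(4),np.degrees(x[2]).round(2),r.round(1).tolist())
```

```text
tray [0.4539 0.3429] -13.51 [[0.6, -0.1], [-0.9, 0.4], [0.8, -0.6], [-0.6, -0.8], [-0.1, -0.2], [0.2, 1.8]]
mat [0.4516 0.3299] -10.66 [[-1.0, -0.8], [0.7, -0.7], [0.9, 0.6], [-0.7, 1.3]]
```

Emit:
carry_out(
  targets=[
    [[-1.2,0,23],[0,-0.6,0]],
    [[-1.2,10,23],[0,-0.7,0]],
    [[-1.2,20,23],[0,0,0]],
    [[0,30,0],[0,0,0]],
    [[0,35,0],[0,0,0]],
    [[0,35,0],[0,0,0]],
    [[0,20,0],[0,0,0]],
    [[0,0,0],[0,0,0]],
    [[0,0,0],[0,0,0]],
  ],
)

```text
time_s: 5.4
tool_pos: [0.4547, 0.3424, 0.12]
tool_rot: [-90.0, -0.0, -13.6]
force: [1.5, 1.7, 1.1]
grip_width: 0.0871
```

Run:
```python
from h import *
o=env.get_obs(); print({k:np.round(o[k],4).tolist() for k in ['time_s','qpos','tool_pos','tool_rot','force']})
im=env.read_camera('wrist'); cv2.imwrite('pics/wrist3.png',im[:,:,::-1])
im=env.read_camera('side'); cv2.imwrite('pics/side3.png',cv2.resize(im[60:220,180:380,::-1],None,fx=3,fy=3))
```

```text
{'time_s': 5.4, 'qpos': [3.826, 20.0497, -51.4714, 100.7272, 16.9193, 67.3693, -66.1638], 'tool_pos': [0.4547, 0.3424, 0.12], 'tool_rot': [-90.0039, -0.0265, -13.6018], 'force': [1.5372, 1.6976, 1.0579]}
```

View pics/wrist3.png

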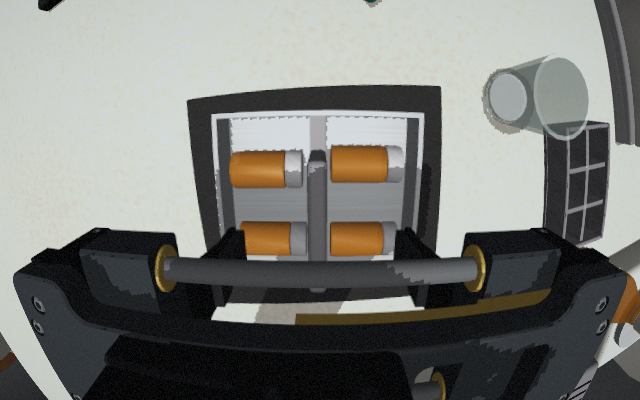

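View pics/side3.png

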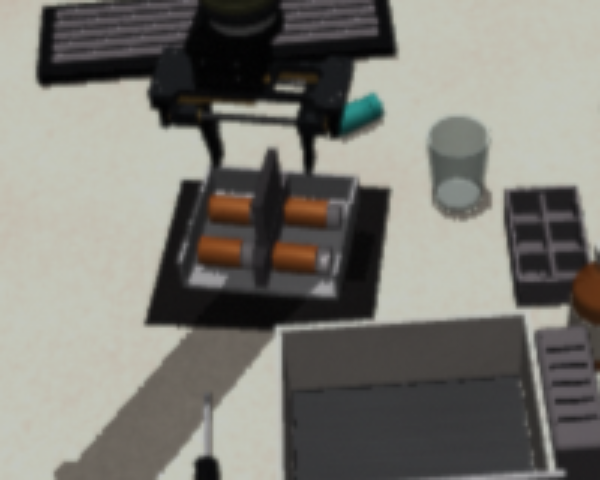

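Emit:
carry_out(
  targets=[
    [[-1.5,15,0],[0,0,0]],
    [[0,20,0],[0,0,0]],
    [[0,15,0],[0,0,0]],
    [[0,5,0],[0,0,0]],
    [[0,0,0],[0,0,0]],
  ],
)

```text
time_s: 6.0
tool_pos: [0.4516, 0.3434, 0.0637]
tool_rot: [-90.1, 0.1, -13.5]
force: [0.2, -0.5, 0.0]
grip_width: 0.0869
```

Emit:
carry_out(
  targets=[
    [[0,0,0],[0,0,0]],
    [[0,0,0],[0,0,0]],
    [[0,0,0],[0,0,0]],
    [[0,0,0],[0,0,0]],
    [[0,0,0],[0,0,0]],
    [[0,0,0],[0,0,0]],
    [[0,0,0],[0,0,0]],
    [[0,0,0],[0,0,0]],
  ],
  jaw=0,
  squeeze=50,
)

```text
time_s: 6.8
tool_pos: [0.4521, 0.3436, 0.0645]
tool_rot: [-90.0, -0.0, -13.5]
force: [0.2, -0.1, 0.1]
grip_width: 0.031
```

Emit:
carry_out(
  targets=[
    [[0,0,0],[0,0,0]],
    [[0,0,0],[0,0,0]],
    [[0,0,0],[0,0,0]],
    [[0,0,0],[0,0,0]],
    [[0,0,0],[0,0,0]],
  ],
)

```text
time_s: 7.3
tool_pos: [0.4524, 0.3436, 0.0645]
tool_rot: [-90.0, -0.0, -13.5]
force: [0.6, 0.1, -0.7]
grip_width: 0.0115
```

Emit:
carry_out(
  targets=[
    [[0,-4,0],[0,0,0]],
    [[0,-8,0],[0,0,0]],
    [[0,-12,0],[0,0,0]],
    [[0,-12,0],[0,0,0]],
    [[0,-8,0],[0,0,0]],
    [[0,0,0],[0,0,0]],
    [[0,0,0],[0,0,0]],
  ],
)

```text
time_s: 8.0
tool_pos: [0.4522, 0.3435, 0.1087]
tool_rot: [-90.0, -0.0, -13.5]
force: [-0.2, 0.0, -4.7]
grip_width: 0.0113
```

Run:
```python
from h import *
o=env.get_obs(); print({k:np.round(o[k],4).tolist() for k in ['time_s','qpos','tool_pos','tool_rot','force','wrist_torque','grip_width']})
im=env.read_camera('wrist'); cv2.imwrite('pics/wrist4.png',im[:,:,::-1])
im=env.read_camera('side'); cv2.imwrite('pics/side4.png',cv2.resize(im[60:220,180:380,::-1],None,fx=3,fy=3))
```

```text
{'time_s': 8.0, 'qpos': [3.4233, 20.6377, -51.314, 101.557, 17.5309, 66.2039, -66.7629], 'tool_pos': [0.4522, 0.3435, 0.1087], 'tool_rot': [-90.003, -0.0322, -13.4788], 'force': [-0.1725, 0.0002, -4.7492], 'wrist_torque': [-0.0315, -0.0619, 0.0377], 'grip_width': 0.0113}
```

View pics/wrist4.png

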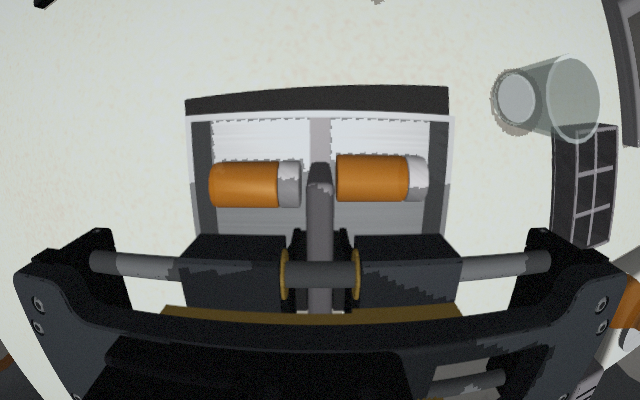

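View pics/side4.png

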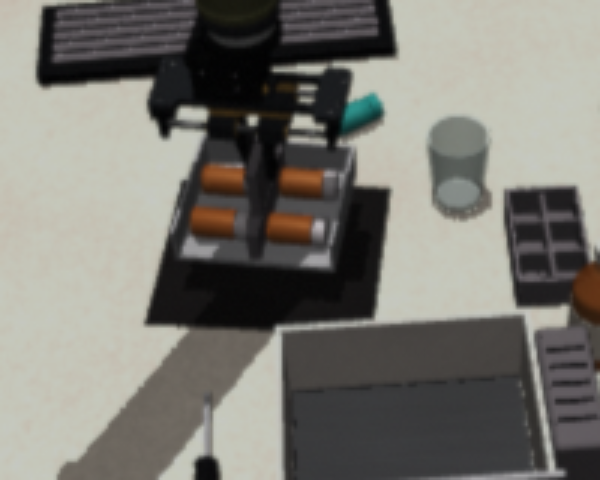

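Emit:
carry_out(
  targets=[
    [[0,-8,0],[0,0,0]],
    [[0,-16,0],[0,0,0]],
    [[0,-24,0],[0,0,0]],
    [[0,-30,0],[0,0,0]],
    [[0,-30,0],[0,0,0]],
    [[0,-24,0],[0,0,0]],
    [[0,-16,0],[0,0,0]],
    [[0,-4,0],[0,0,0]],
    [[0,0,0],[0,0,0]],
  ],
)

```text
time_s: 9.0
tool_pos: [0.4521, 0.3438, 0.2608]
tool_rot: [-90.0, -0.0, -13.5]
force: [0.3, -0.4, -4.9]
grip_width: 0.0117
```

Run:
```python
from h import *
o=env.get_obs(); print({k:np.round(o[k],4).tolist() for k in ['time_s','qpos','tool_pos','tool_rot','force','grip_width']})
P=rows([.4524,.3436,.2605],[-90,0,-13.5],[.576,.075,.2605],[-90,0,-1.5],20);print(P[::5].round(3))
```

```text
{'time_s': 9.0, 'qpos': [6.5986, 13.4296, -54.0602, 90.3583, 10.9721, 81.7912, -61.7478], 'tool_pos': [0.4521, 0.3438, 0.2608], 'tool_rot': [-89.9901, -0.0287, -13.463], 'force': [0.3281, -0.3728, -4.9334], 'grip_width': 0.0117}
x20 shift [7.96, -0.0, -12.49] turn [-0.0, -0.6, 0.0]
[[0.457 0.33  0.26 ]
 [0.484 0.26  0.26 ]
 [0.513 0.193 0.26 ]
 [0.547 0.127 0.26 ]]
```

Emit:
carry_out(
  targets=[
    [[2.4,0,-3.75],[0,-0.18,0]],
    [[4.8,0,-7.5],[0,-0.36,0]],
    [[6.4,0,-10],[0,-0.48,0]],
    [[8,0,-12.5],[0,-0.6,0]],
    [[8,0,-12.5],[0,-0.6,0]],
    [[8,0,-12.5],[0,-0.6,0]],
    [[9.6,0,-15],[0,-0.72,0]],
    [[9.6,0,-15],[0,-0.72,0]],
    [[9.6,0,-15],[0,-0.72,0]],
    [[9.6,0,-15],[0,-0.72,0]],
    [[9.6,0,-15],[0,-0.72,0]],
    [[9.6,0,-15],[0,-0.72,0]],
  ],
)

```text
time_s: 10.2
tool_pos: [0.5193, 0.1785, 0.2595]
tool_rot: [-90.1, 0.1, -6.3]
force: [0.2, -0.5, -4.4]
grip_width: 0.0116
```

Emit:
carry_out(
  targets=[
    [[9.6,0,-15],[0,-0.72,0]],
    [[9.6,0,-15],[0,-0.72,0]],
    [[9.6,0,-15],[0,-0.72,0]],
    [[9.6,0,-15],[0,-0.72,0]],
    [[8,0,-12.5],[0,-0.6,0]],
    [[6.4,0,-10],[0,-0.48,0]],
    [[5.6,0,-8.75],[0,-0.42,0]],
    [[4,0,-6],[0,-0.3,0]],
    [[2.4,0,-3.75],[0,-0.18,0]],
    [[1.6,0,-2.5],[0,-0.12,0]],
    [[0,0,0],[0,0,0]],
  ],
)

```text
time_s: 11.3
tool_pos: [0.5781, 0.0725, 0.2605]
tool_rot: [-90.0, 0.0, -1.3]
force: [-0.2, 0.1, -4.3]
grip_width: 0.0119
```

Run:
```python
from h import *
o=env.get_obs(); print({k:np.round(o[k],4).tolist() for k in ['time_s','qpos','tool_pos','tool_rot','force','grip_width']})
im=env.read_camera('scene'); cv2.imwrite('pics/scene5.png',cv2.resize(im[40:340,150:450,::-1],None,fx=2,fy=2))
im=env.read_camera('side'); cv2.imwrite('pics/side5.png',cv2.resize(im[20:320,180:480,::-1],None,fx=2,fy=2))
```

```text
{'time_s': 11.3, 'qpos': [28.9033, 13.7956, -45.5585, 88.5245, 9.9051, 81.8457, -18.573], 'tool_pos': [0.5781, 0.0725, 0.2605], 'tool_rot': [-90.0025, 0.0031, -1.3369], 'force': [-0.2308, 0.0642, -4.3349], 'grip_width': 0.0119}
```

View pics/scene5.png

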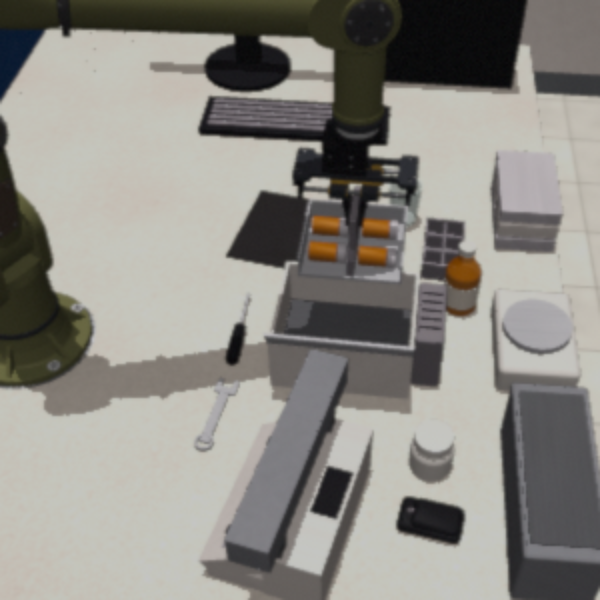

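View pics/side5.png

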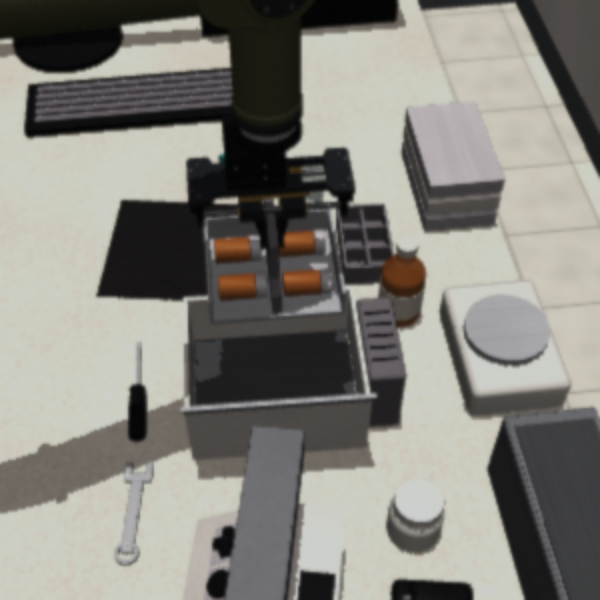

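Emit:
carry_out(
  targets=[
    [[0,0,0],[1.5,0,0]],
    [[0,0,0],[3,0,0]],
    [[0,0,0],[3.5,0,0]],
    [[0,0,0],[3.5,0,0]],
    [[0,0,0],[3.5,0,0]],
    [[0,0,0],[3.5,0,0]],
    [[0,0,0],[2.5,0,0]],
    [[0,0,0],[1.5,0,0]],
    [[0,0,0],[0,0,0]],
  ],
)

```text
time_s: 12.3
tool_pos: [0.5783, 0.0709, 0.2603]
tool_rot: [-67.5, -0.0, -1.5]
force: [0.0, 0.4, -3.3]
grip_width: 0.0116
```

Run:
```python
from h import *
o=env.get_obs(); print({k:np.round(o[k],4).tolist() for k in ['time_s','qpos','tool_pos','tool_rot','force','grip_width']})
im=env.read_camera('side'); cv2.imwrite('pics/side6.png',cv2.resize(im[20:320,180:480,::-1],None,fx=2,fy=2))
```

```text
{'time_s': 12.3, 'qpos': [43.411, 14.1075, -45.7378, 91.4913, -12.6848, 77.713, -0.2057], 'tool_pos': [0.5783, 0.0709, 0.2603], 'tool_rot': [-67.5288, -0.0005, -1.4748], 'force': [0.0398, 0.3637, -3.2738], 'grip_width': 0.0116}
```

View pics/side6.png

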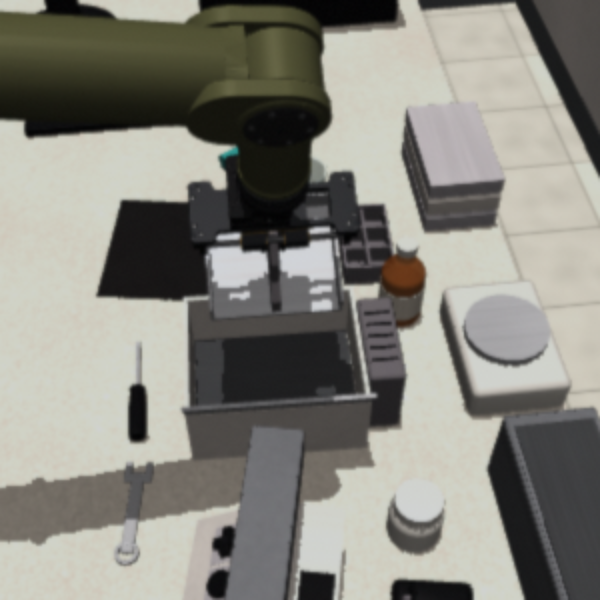

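Run:
```python
from h import *
im=env.read_camera('scene'); cv2.imwrite('pics/scene6.png',cv2.resize(im[40:340,200:500,::-1],None,fx=2,fy=2))
im=env.read_camera('side'); cv2.imwrite('pics/side7.png',cv2.resize(im[110:270,250:410,::-1],None,fx=3.7,fy=3.7,interpolation=cv2.INTER_CUBIC))
for c in ['scene','side']: print([(round(q['p'],2),q['xy'],q['mask'].sum()) for q in env.outline_of(c,'vial1')])
```

```text
[(0.63, [331.3, 207.4], np.int64(4450))]
[]
```

View pics/scene6.png

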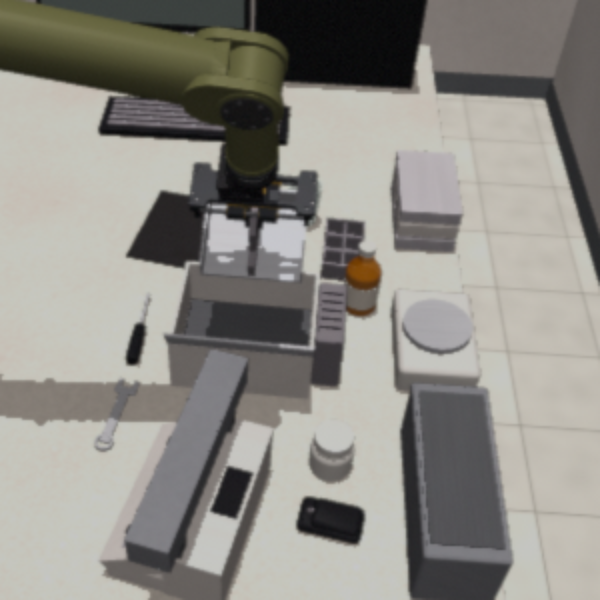

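View pics/side7.png

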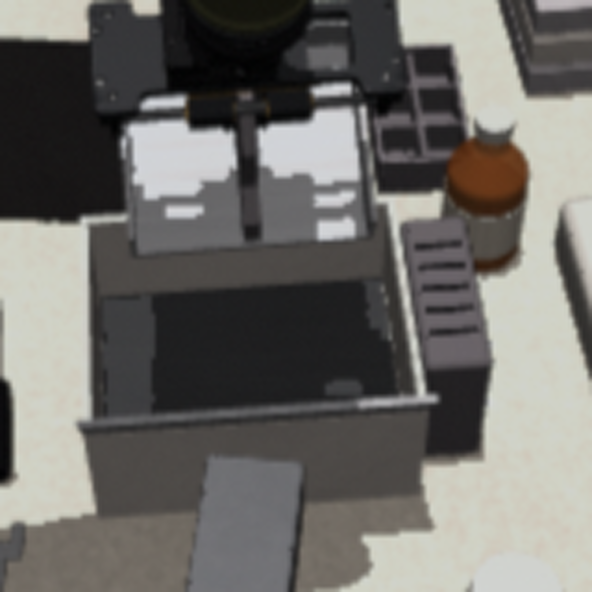

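Emit:
carry_out(
  targets=[
    [[0,0,0],[2,0,0]],
    [[0,0,0],[3.5,0,0]],
    [[0,0,0],[4,0,0]],
    [[0,0,0],[4,0,0]],
    [[0,0,0],[4,0,0]],
    [[0,0,0],[4,0,0]],
    [[0,0,0],[3.5,0,0]],
    [[0,0,0],[2,0,0]],
    [[0,0,0],[0.5,0,0]],
    [[0,0,0],[0,0,0]],
    [[0,0,0],[0,0,0]],
  ],
)

```text
time_s: 13.65
tool_pos: [0.5782, 0.0734, 0.2611]
tool_rot: [-40.1, -0.1, -1.3]
force: [0.4, -0.1, -2.6]
grip_width: 0.0115
```

Run:
```python
from h import *
o=env.get_obs(); print({k:np.round(o[k],4).tolist() for k in ['time_s','qpos','tool_pos','tool_rot','force','grip_width']})
im=env.read_camera('wrist'); cv2.imwrite('pics/wrist7.png',im[:,:,::-1])
im=env.read_camera('side'); cv2.imwrite('pics/side8.png',cv2.resize(im[50:270,200:420,::-1],None,fx=2.7,fy=2.7,interpolation=cv2.INTER_CUBIC))
```

```text
{'time_s': 13.65, 'qpos': [55.2927, 23.4987, -47.0258, 94.5943, -32.9339, 79.3934, 17.5679], 'tool_pos': [0.5782, 0.0734, 0.2611], 'tool_rot': [-40.0642, -0.0699, -1.2633], 'force': [0.4344, -0.0636, -2.5537], 'grip_width': 0.0115}
```

View pics/wrist7.png

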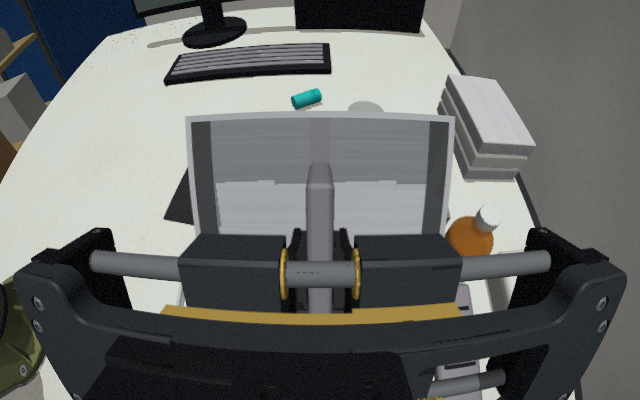

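View pics/side8.png

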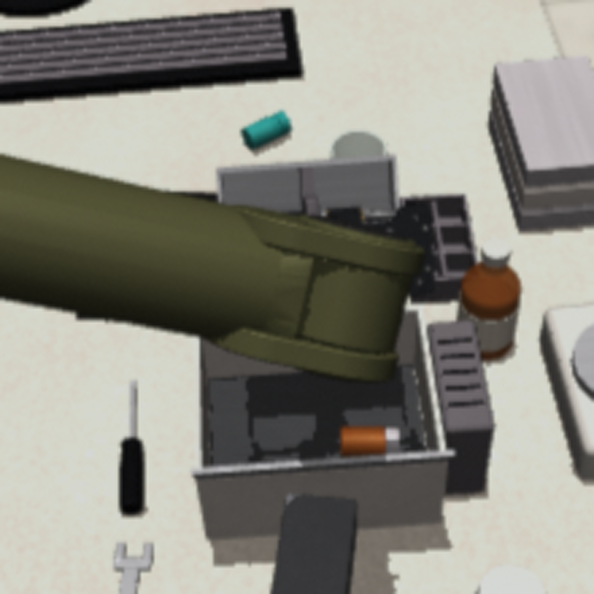

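Emit:
carry_out(
  targets=[
    [[0,0,0],[-2,0,0]],
    [[0,0,0],[-4,0,0]],
    [[0,0,0],[-5,0,0]],
    [[0,0,0],[-5,0,0]],
    [[0,0,0],[-5,0,0]],
    [[0,0,0],[-5,0,0]],
    [[0,0,0],[-5,0,0]],
    [[0,0,0],[-5,0,0]],
    [[0,0,0],[-5,0,0]],
    [[0,0,0],[-5,0,0]],
    [[0,0,0],[-3,0,0]],
    [[0,0,0],[-1,0,0]],
  ],
)

```text
time_s: 14.95
tool_pos: [0.5774, 0.0764, 0.2617]
tool_rot: [-90.0, -0.1, -1.1]
force: [-0.6, -0.1, -3.9]
grip_width: 0.0112
```

Emit:
carry_out(
  targets=[
    [[0,0,0],[0,0,0]],
  ],
)

```text
time_s: 15.05
tool_pos: [0.5777, 0.0744, 0.261]
tool_rot: [-90.0, -0.0, -1.2]
force: [0.2, 0.4, -2.5]
grip_width: 0.0121
```

Run:
```python
from h import *
o=env.get_obs(); print({k:np.round(o[k],4).tolist() for k in ['time_s','qpos','tool_pos','tool_rot','force','grip_width']})
im=env.read_camera('side'); cv2.imwrite('pics/side9.png',cv2.resize(im[50:270,200:420,::-1],None,fx=2.7,fy=2.7,interpolation=cv2.INTER_CUBIC))
im=env.read_camera('scene'); cv2.imwrite('pics/scene9.png',cv2.resize(im[100:250,230:430,::-1],None,fx=4,fy=4,interpolation=cv2.INTER_CUBIC))
P=rows([.5768,.0728,.2605],[-90,0,-1.5],[.4524,.3406,.2605],[-90,0,-13],10);print(P[::5].round(3))
```

```text
{'time_s': 15.05, 'qpos': [28.6179, 13.6846, -45.3627, 88.533, 9.75, 81.8449, -18.521], 'tool_pos': [0.5777, 0.0744, 0.261], 'tool_rot': [-89.9516, -0.018, -1.2101], 'force': [0.2441, 0.37, -2.5484], 'grip_width': 0.0121}
x10 shift [-15.49, 0.0, 25.19] turn [0.0, 1.15, -0.0]
[[0.562 0.098 0.26 ]
 [0.496 0.231 0.26 ]]
```

View pics/side9.png

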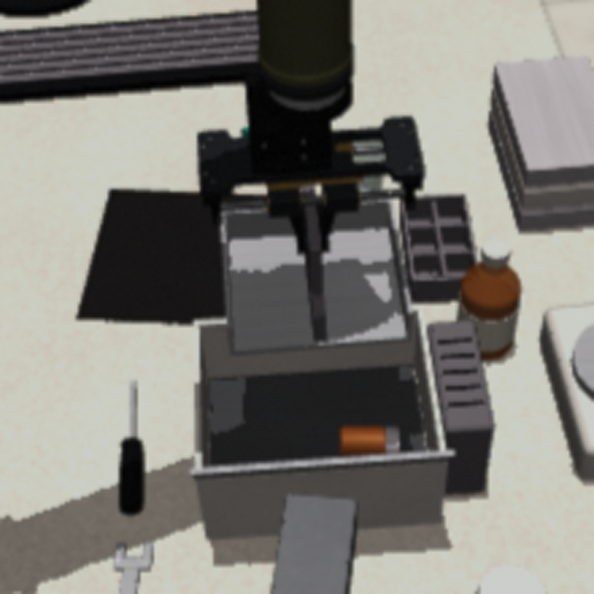

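View pics/scene9.png

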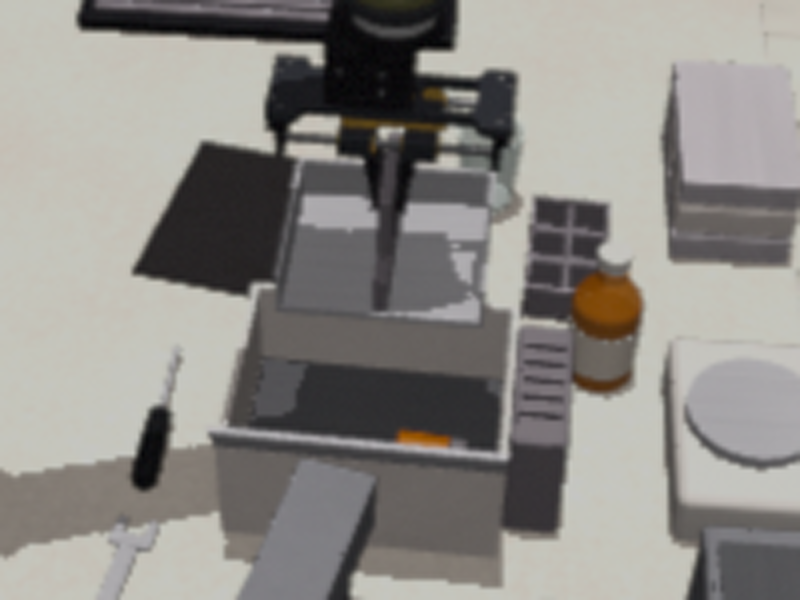

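Run:
```python
from h import *
P=rows([.5778,.0735,.2605],[-90,0,-1.3],[.452,.335,.2605],[-90,0,-11.5],10);print(P[::5].round(3))
```

```text
x10 shift [-15.22, 0.0, 24.75] turn [0.0, 1.02, -0.0]
[[0.563 0.099 0.26 ]
 [0.497 0.228 0.26 ]]
```

Emit:
carry_out(
  targets=[
    [[-7.6,0,12.4],[0,0.51,0]],
    [[-15.2,0,24.75],[0,1.02,0]],
    [[-15.2,0,24.75],[0,1.02,0]],
    [[-15.2,0,24.75],[0,1.02,0]],
    [[-15.2,0,24.75],[0,1.02,0]],
    [[-15.2,0,24.75],[0,1.02,0]],
    [[-15.2,0,24.75],[0,1.02,0]],
    [[-15.2,0,24.75],[0,1.02,0]],
    [[-15.2,0,24.75],[0,1.02,0]],
    [[-15.2,0,24.75],[0,1.02,0]],
    [[-7.6,0,12.4],[0,0.51,0]],
    [[0,0,0],[0,0,0]],
  ],
)

```text
time_s: 16.35
tool_pos: [0.4502, 0.3371, 0.2607]
tool_rot: [-89.9, 0.1, -11.3]
force: [-0.9, 0.5, -2.8]
grip_width: 0.0117
```

Emit:
carry_out(
  targets=[
    [[0,15,0],[0,0,0]],
    [[0,30,0],[0,0,0]],
    [[0,40,0],[0,0,0]],
    [[0,40,0],[0,0,0]],
    [[0,30,0],[0,0,0]],
    [[0,15,0],[0,0,0]],
    [[0,8,0],[0,0,0]],
    [[0,0,0],[0,0,0]],
    [[0,0,0],[0,0,0]],
  ],
)

```text
time_s: 17.25
tool_pos: [0.4538, 0.3347, 0.0838]
tool_rot: [-89.9, -0.1, -11.6]
force: [0.6, 1.0, -2.4]
grip_width: 0.0116
```

Run:
```python
from h import *
o=env.get_obs(); print({k:np.round(o[k],4).tolist() for k in ['time_s','qpos','tool_pos','tool_rot','force','grip_width']})
im=env.read_camera('side'); cv2.imwrite('pics/side10.png',cv2.resize(im[50:270,200:420,::-1],None,fx=2.7,fy=2.7,interpolation=cv2.INTER_CUBIC))
im=env.read_camera('wrist'); cv2.imwrite('pics/wrist10.png',im[:,:,::-1])
```

```text
{'time_s': 17.25, 'qpos': [3.8564, 21.7351, -50.7781, 103.5524, 18.7406, 63.4349, -65.0077], 'tool_pos': [0.4538, 0.3347, 0.0838], 'tool_rot': [-89.9098, -0.0944, -11.5802], 'force': [0.5945, 0.973, -2.4285], 'grip_width': 0.0116}
```

View pics/side10.png

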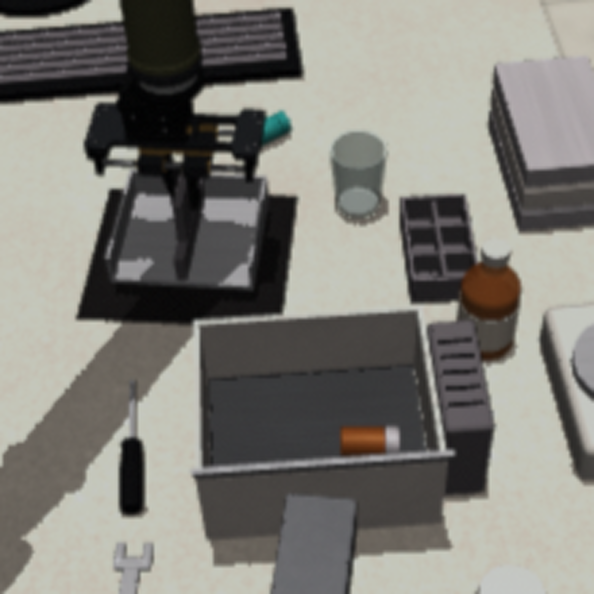

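View pics/wrist10.png

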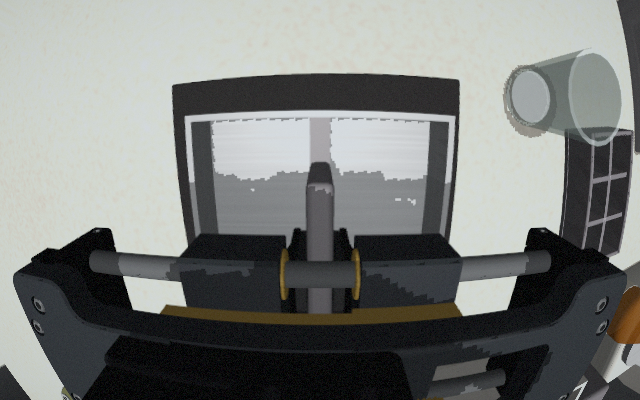

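Emit:
carry_out(
  targets=[
    [[0,8,0],[0,0,0]],
    [[0,5,0],[0,0,0]],
    [[0,3,0],[0,0,0]],
    [[0,2,0],[0,0,0]],
    [[0,0.5,0],[0,0,0]],
    [[0,0,0],[0,0,0]],
  ],
)

```text
time_s: 17.95
tool_pos: [0.4527, 0.3341, 0.0645]
tool_rot: [-90.0, -0.0, -11.5]
force: [-2.4, -3.5, 3.8]
grip_width: 0.0119
```

Emit:
carry_out(
  targets=[
    [[0,0,0],[0,0,0]],
    [[0,0,0],[0,0,0]],
    [[0,0,0],[0,0,0]],
    [[0,0,0],[0,0,0]],
    [[0,0,0],[0,0,0]],
    [[0,0,0],[0,0,0]],
    [[0,0,0],[0,0,0]],
  ],
  jaw=0.6,
)

```text
time_s: 18.65
tool_pos: [0.4528, 0.3342, 0.064]
tool_rot: [-90.0, -0.0, -11.5]
force: [-0.0, 0.5, -1.1]
grip_width: 0.0511
```

Emit:
carry_out(
  targets=[
    [[0,-10,0],[0,0,0]],
    [[0,-20,0],[0,0,0]],
    [[0,-30,0],[0,0,0]],
    [[0,-40,0],[0,0,0]],
    [[0,-40,0],[0,0,0]],
    [[0,-40,0],[0,0,0]],
    [[0,-30,0],[0,0,0]],
    [[0,-20,0],[0,0,0]],
    [[0,-10,0],[0,0,0]],
    [[0,0,0],[0,0,0]],
  ],
)

```text
time_s: 19.65
tool_pos: [0.4531, 0.3347, 0.3055]
tool_rot: [-89.9, -0.1, -11.5]
force: [0.3, 0.4, 0.3]
grip_width: 0.0523
```

Run:
```python
from h import *
o=env.get_obs(); print({k:np.round(o[k],4).tolist() for k in ['time_s','qpos','tool_pos','tool_rot','force','grip_width']})
im=env.read_camera('side'); cv2.imwrite('pics/side11.png',cv2.resize(im[50:270,200:420,::-1],None,fx=2.7,fy=2.7,interpolation=cv2.INTER_CUBIC))
im=env.read_camera('wrist'); cv2.imwrite('pics/wrist11.png',im[:,:,::-1])
```

```text
{'time_s': 19.65, 'qpos': [8.3129, 11.6859, -54.7094, 86.7753, 9.5839, 86.3264, -57.9651], 'tool_pos': [0.4531, 0.3347, 0.3055], 'tool_rot': [-89.9129, -0.1128, -11.5392], 'force': [0.2641, 0.3536, 0.3031], 'grip_width': 0.0523}
```

View pics/side11.png

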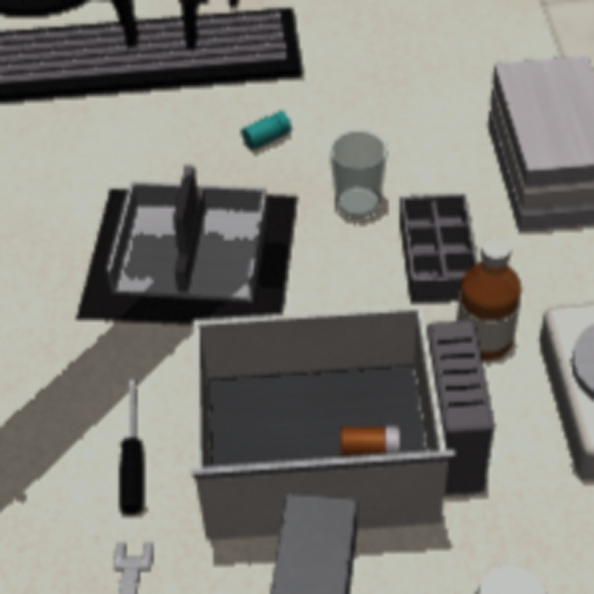

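View pics/wrist11.png

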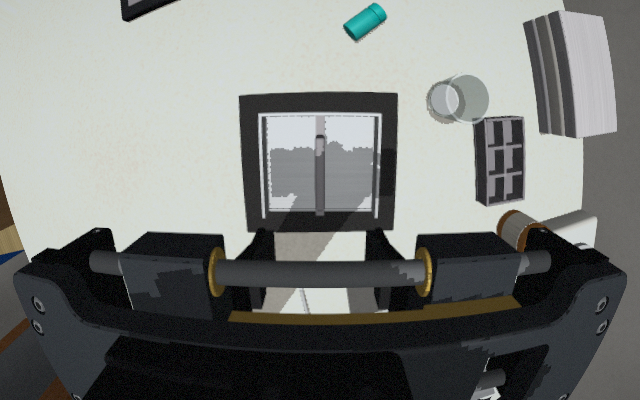

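Run:
```python
from h import *
P=rows([.4533,.334,.3045],[-90,0,-11.5],[.49,.03,.36],[-90,0,33],11);print(P[::2].round(3))
P=rows([.49,.03,.36],[-90,0,33],[.40,-.28,.33],[-90,0,77],11);print(P[::2].round(3))
```

```text
x11 shift [-0.92, -5.05, -28.53] turn [0.0, -4.045, 0.0]
[[0.447 0.306 0.31 ]
 [0.439 0.25  0.32 ]
 [0.44  0.193 0.33 ]
 [0.449 0.136 0.34 ]
 [0.466 0.082 0.35 ]
 [0.49  0.03  0.36 ]]
x11 shift [-28.11, 2.73, -10.68] turn [-0.0, -4.0, 0.0]
[[ 0.472  0.006  0.357]
 [ 0.442 -0.046  0.352]
 [ 0.419 -0.102  0.346]
 [ 0.405 -0.16   0.341]
 [ 0.398 -0.22   0.335]
 [ 0.4   -0.28   0.33 ]]
```

Emit:
carry_out(
  targets=[
    [[-0.9,-5,-28.5],[0,-4.05,0]],
    [[-0.9,-5,-28.5],[0,-4.05,0]],
    [[-0.9,-5,-28.5],[0,-4.05,0]],
    [[-0.9,-5,-28.5],[0,-4.05,0]],
    [[-0.9,-5,-28.5],[0,-4.05,0]],
    [[-0.9,-5,-28.5],[0,-4.05,0]],
    [[-0.9,-5,-28.5],[0,-4.05,0]],
    [[-0.9,-5,-28.5],[0,-4.05,0]],
    [[-0.9,-5,-28.5],[0,-4.05,0]],
    [[-0.9,-5,-28.5],[0,-4.05,0]],
    [[-0.9,-5,-28.5],[0,-4.05,0]],
    [[0,0,0],[0,0,0]],
  ],
  jaw=0,
  squeeze=30,
)

```text
time_s: 20.95
tool_pos: [0.4903, 0.0255, 0.3573]
tool_rot: [-89.9, 0.1, 32.7]
force: [0.1, -0.5, -0.2]
grip_width: 0.0003
```

Run:
```python
from h import *
o=env.get_obs(); print({k:np.round(o[k],4).tolist() for k in ['time_s','qpos','tool_pos','tool_rot','force','grip_width']})
im=env.read_camera('wrist'); cv2.imwrite('pics/wrist12.png',im[:,:,::-1])
```

```text
{'time_s': 20.95, 'qpos': [31.6386, -1.829, -36.3319, 90.5023, -1.0705, 91.1219, 27.9619], 'tool_pos': [0.4903, 0.0255, 0.3573], 'tool_rot': [-89.9409, 0.1394, 32.6595], 'force': [0.0809, -0.5178, -0.2323], 'grip_width': 0.0003}
```

View pics/wrist12.png

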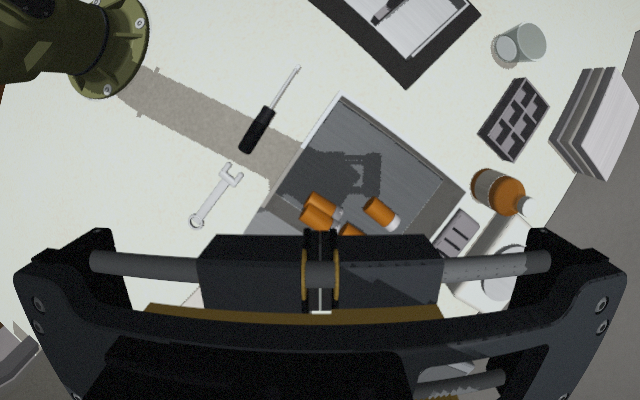

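The wrist picture shows all four amber vials inside the hopper, at (320,203), (317,216), (381,212) and (350,231). Next is the console.

Emit:
carry_out(
  targets=[
    [[-28,0,-10.7],[0,-4,0]],
    [[-28,0,-10.7],[0,-4,0]],
    [[-28,2,-10.7],[0,-4,0]],
    [[-28,2,-10.7],[0,-4,0]],
    [[-28,2,-10.7],[0,-4,0]],
    [[-28,2,-10.7],[0,-4,0]],
    [[-28,2,-10.7],[0,-4,0]],
    [[-28,2,-10.7],[0,-4,0]],
    [[-28,2,-10.7],[0,-4,0]],
    [[-28,2,-10.7],[0,-4,0]],
    [[-28,2,-10.7],[0,-4,0]],
    [[0,0,0],[0,0,0]],
  ],
)

```text
time_s: 22.2
tool_pos: [0.3991, -0.2813, 0.3388]
tool_rot: [-89.8, -0.0, 76.8]
force: [-0.4, -0.8, -0.1]
grip_width: 0.0004
```

Run:
```python
from h import *
o=env.get_obs(); print({k:np.round(o[k],4).tolist() for k in ['time_s','qpos','tool_pos','tool_rot','force','grip_width']})
y=np.radians(-13);X=np.array([np.cos(y),np.sin(y),0]);Y=np.array([-np.sin(y),np.cos(y),0]);n=np.array([0,0,1])*np.cos(np.radians(35))-X*np.sin(np.radians(35))
R=np.c_[Y,-n,np.cross(Y,-n)]; print(eul(R))
g=np.array([.47,-.31,.085])+.13*n; print(g)
P=rows(o['tool_pos'],o['tool_rot'],g,R,10);print(P[::3].round(3))
```

```text
{'time_s': 22.2, 'qpos': [43.5321, -2.634, -10.9978, 93.6345, -0.4669, 89.1343, 109.331], 'tool_pos': [0.3991, -0.2813, 0.3388], 'tool_rot': [-89.8155, -0.0271, 76.7767], 'force': [-0.3988, -0.7725, -0.1215], 'grip_width': 0.0004}
[-125.    0.   77.]
[ 0.39734616 -0.29322654  0.19148977]
x10 shift [-1.21, 14.44, 3.94] turn [-3.518, -0.022, -0.004]
[[ 0.395 -0.282  0.324]
 [ 0.388 -0.284  0.28 ]
 [ 0.389 -0.287  0.235]
 [ 0.397 -0.293  0.191]]
```

Emit:
carry_out(
  targets=[
    [[-1.2,14.4,3.9],[-3.5,0,0]],
    [[-1.2,14.4,3.9],[-3.5,0,0]],
    [[-1.2,14.4,3.9],[-3.5,0,0]],
    [[-1.2,14.4,3.9],[-3.5,0,0]],
    [[-1.2,14.4,3.9],[-3.5,0,0]],
    [[-1.2,14.4,3.9],[-3.5,0,0]],
    [[-1.2,14.4,3.9],[-3.5,0,0]],
    [[-1.2,14.4,3.9],[-3.5,0,0]],
    [[-1.2,14.4,3.9],[-3.5,0,0]],
    [[-1.2,14.4,3.9],[-3.5,0,0]],
    [[0,0,0],[0,0,0]],
    [[0,0,0],[0,0,0]],
  ],
)

```text
time_s: 23.4
tool_pos: [0.4107, -0.3016, 0.1886]
tool_rot: [-124.3, -0.6, 77.3]
force: [-0.4, -0.4, 0.4]
grip_width: 0.0004
```

Run:
```python
from h import *
o=env.get_obs(); print({k:np.round(o[k],4).tolist() for k in ['time_s','qpos','tool_pos','tool_rot','force','grip_width']})
im=env.read_camera('wrist'); cv2.imwrite('pics/wrist13.png',im[:,:,::-1])
for l in ["key_round_top","key_bar_top","key_cross_top","key_square_top"]:
    print(l,[(round(q['p'],2),q['xy'],int(q['mask'].sum())) for q in env.outline_of('wrist',l)])
o=env.get_obs(); print({k:np.round(o[k],4).tolist() for k in ['time_s','tool_pos','tool_rot']})
```

```text
{'time_s': 23.4, 'qpos': [56.0287, -17.2632, -7.9133, 130.4826, -33.1683, 42.484, 145.0281], 'tool_pos': [0.4107, -0.3016, 0.1886], 'tool_rot': [-124.3116, -0.5694, 77.2873], 'force': [-0.3745, -0.3652, 0.4074], 'grip_width': 0.0004}
key_round_top [(0.92, [347.7, 179.0], 967), (0.57, [319.0, 173.4], 26360)]
key_bar_top [(0.86, [234.2, 182.2], 713), (0.31, [632.4, 215.8], 281)]
key_cross_top [(0.68, [401.0, 177.9], 908)]
key_square_top [(0.6, [288.8, 179.4], 1075)]
{'time_s': 23.65, 'tool_pos': [0.4116, -0.3031, 0.1903], 'tool_rot': [-124.4837, -0.4209, 77.3111]}
```

View pics/wrist13.png

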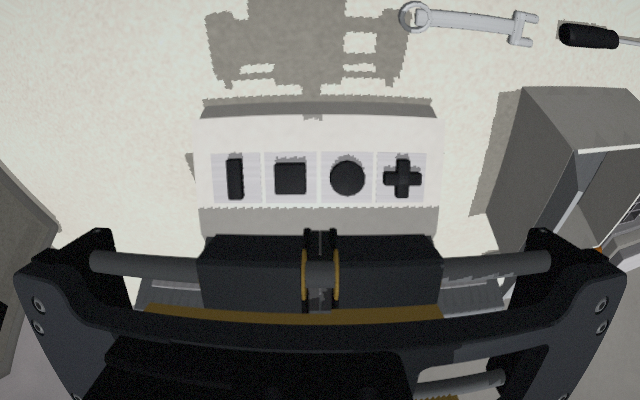

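Run:
```python
from h import *
im=cv2.imread('pics/wrist13.png');g=im.max(2)
for n,(u,v) in dict(bar=(234,180),sq=(290,179),rd=(347,179),cr=(402,178)).items():
    s=g[v-26:v+27,u-22:u+23]; m=(s<55).astype(np.uint8)
    k,l,st,ce=cv2.connectedComponentsWithStats(m); i=l[26,22]; print(n,st[i]+np.array([u-22,v-26,0,0,0]),ce[i]+[u-22,v-26])
cv2.imwrite('pics/w13c.png',cv2.resize(im[90:240,190:450],None,fx=3,fy=3,interpolation=cv2.INTER_CUBIC))
```

```text
bar [227 159  17  40 587] [234.75127768 178.32027257]
sq [275 163  31  31 924] [289.74242424 177.89285714]
rd [330 161  34  34 885] [346.89378531 177.05762712]
cr [383 159  38  39 809] [401.6131026 177.8368356]
```

View pics/w13c.png

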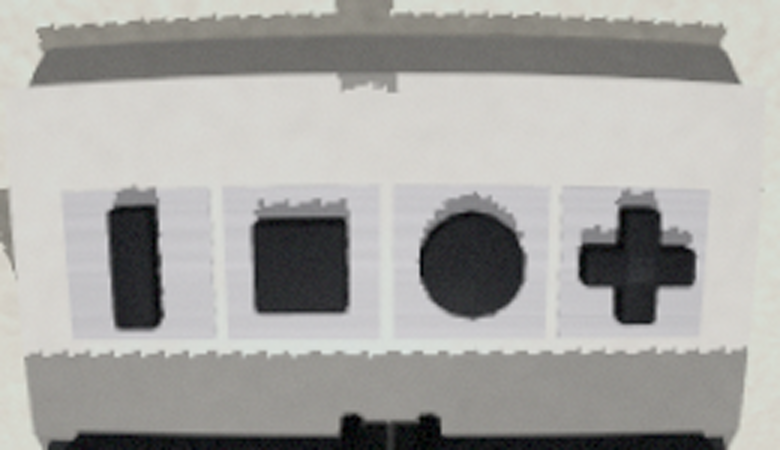

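```bash
cat > keys.py <<'E'
from h import *
def fr(yawdeg):
    y=np.radians(yawdeg);X=np.array([np.cos(y),np.sin(y),0]);Y=np.array([-np.sin(y),np.cos(y),0]);n=np.array([0,0,1])*np.cos(np.radians(35))-X*np.sin(np.radians(35))
    return X,Y,n,np.c_[Y,-n,np.cross(Y,-n)]
ys=np.array([-.081,-.027,.027,.081])
uv=np.array([[234.9,178.6],[289.8,178.2],[346.9,177.5],[401.7,178.0]])
p=np.array([.4107,-.3016,.1886]);R=Rot([-124.31,-.57,77.29])
if __name__=='__main__':
    def f(q,z=None):
        X,Y,n,_=fr(q[3]); return (wproj(q[:3]+ys[:,None]*Y,p,R)-uv).ravel()
    r=least_squares(f,[.47,-.31,.085,-13],x_scale=[.01,.01,.01,1]); print(r.x.round(4),f(r.x).reshape(-1,2).round(2).tolist())
    for z in [.075,.083,.085]:
        r2=least_squares(lambda q:f(np.r_[q[:2],z,q[2]]),[.47,-.31,-13],x_scale=[.01,.01,1]); print(z,r2.x.round(4),(r2.cost))
    X,Y,n,_=fr(r.x[3])
    for nme,y in zip(['bar','sq','rd','cr'],ys): 
        K=r.x[:3]+y*Y; print(nme,K.round(4),'side px',proj('side',K).round(1))
        print(' dist from tool, tool coords mm',((K-np.array([.4116,-.3031,.1903]))@Rot([-124.48,-.42,77.31])*1000).round(1))
E
python3 keys.py
```

```text
[  0.4686  -0.3148   0.0773 -12.8262] [[-0.05, 0.07], [0.13, -0.21], [-0.11, 0.23], [0.04, -0.09]]
0.075 [  0.4708  -0.3153 -12.8232] 0.9029714565880445
0.083 [  0.4632  -0.3136 -12.8342] 5.846877524417095
0.085 [  0.4613  -0.3132 -12.8372] 10.76264354981188
bar [ 0.4507 -0.3938  0.0773] side px [[281.  358.9]]
 dist from tool, tool coords mm [-80.7 125.5  15.8]
sq [ 0.4626 -0.3411  0.0773] side px [[284.9 334.8]]
 dist from tool, tool coords mm [-26.7 125.9  15.9]
rd [ 0.4746 -0.2885  0.0773] side px [[288.6 312.2]]
 dist from tool, tool coords mm [ 27.3 126.3  16.1]
cr [ 0.4866 -0.2358  0.0773] side px [[292. 291.]]
 dist from tool, tool coords mm [ 81.3 126.7  16.2]
```

Run:
```python
from keys import *
X,Y,n,Rt=fr(-12.83); K=np.array([.4746,-.2885,.0773]); o=env.get_obs()
g=K+.04*n; print(g.round(4),eul(Rt))
P=rows(o['tool_pos'],o['tool_rot'],g,Rt,6)
```

```text
[ 0.4522 -0.2834  0.1101] [-125.      0.     77.17]
x6 shift [4.64, 14.36, 2.78] turn [-0.086, -0.021, 0.071]
```

Emit:
carry_out(
  targets=[
    [[2.3,7.2,1.4],[-0.1,0,0.07]],
    [[4.6,14.4,2.8],[-0.1,0,0.07]],
    [[4.6,14.4,2.8],[-0.1,0,0.07]],
    [[4.6,14.4,2.8],[-0.1,0,0.07]],
    [[4.6,14.4,2.8],[-0.1,0,0.07]],
    [[4.6,14.4,2.8],[-0.1,0,0.07]],
    [[2.3,7.2,1.4],[0,0,0]],
    [[0,0,0],[0,0,0]],
    [[0,0,0],[0,0,0]],
    [[0,0,0],[0,0,0]],
  ],
)

```text
time_s: 24.65
tool_pos: [0.4516, -0.2842, 0.1093]
tool_rot: [-125.1, -0.1, 77.0]
force: [0.0, 0.1, 0.1]
grip_width: 0.0004
```

Run:
```python
from keys import *
o=env.get_obs(); print({k:np.round(o[k],4).tolist() for k in ['time_s','qpos','tool_pos','tool_rot','force','grip_width']})
X,Y,n,Rt=fr(-12.83); K=np.array([.4746,-.2885,.0773])
R=Rot(o['tool_rot']); print('K in tool mm',((K-o['tool_pos'])@R*1000).round(1))
im=env.read_camera('wrist'); cv2.imwrite('pics/wrist14.png',im[:,:,::-1])
```

```text
{'time_s': 24.65, 'qpos': [51.6147, -9.0748, -11.2743, 134.7819, -39.172, 27.4708, 147.8742], 'tool_pos': [0.4516, -0.2842, 0.1093], 'tool_rot': [-125.0788, -0.1016, 76.9786], 'force': [0.0077, 0.1071, 0.143], 'grip_width': 0.0004}
K in tool mm [ 0.9 39.6 -0.8]
```

View pics/wrist14.png

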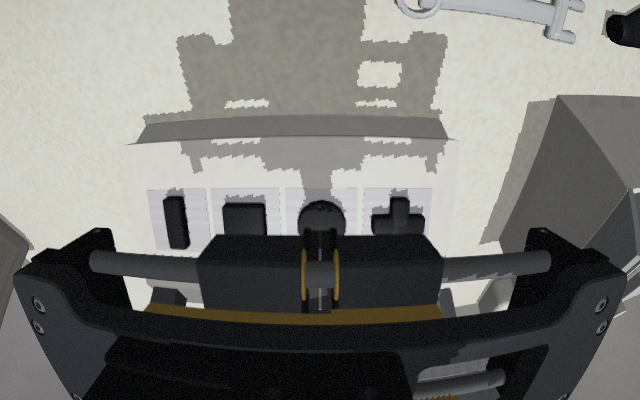

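Emit:
carry_out(
  targets=[
    [[0.5,6,-0.4],[0,2,0]],
    [[0.4,8,-0.4],[0,2,0]],
    [[0,8,0],[0,2,0]],
    [[0,6,0],[0,0,0]],
    [[0,2,0],[0,0,0]],
    [[0,0,0],[0,0,0]],
  ],
)

```text
time_s: 25.3
tool_pos: [0.469, -0.2863, 0.0836]
tool_rot: [-124.8, -3.6, 72.1]
force: [0.5, -0.9, -0.3]
grip_width: 0.0005
```

Run:
```python
from keys import *
o=env.get_obs(); print({k:np.round(o[k],4).tolist() for k in ['time_s','qpos','tool_pos','tool_rot','force','grip_width']})
X,Y,n,Rt=fr(-12.83); K=np.array([.4746,-.2885,.0773])
R=Rot(o['tool_rot']); print('K in tool mm',((K-o['tool_pos'])@R*1000).round(1))
```

```text
{'time_s': 25.3, 'qpos': [50.9257, -4.2812, -12.4362, 134.2424, -41.9565, 23.136, 144.3822], 'tool_pos': [0.469, -0.2863, 0.0836], 'tool_rot': [-124.7919, -3.6174, 72.1085], 'force': [0.5203, -0.8513, -0.3269], 'grip_width': 0.0005}
K in tool mm [-0.7  8.6 -1.4]
```

Emit:
carry_out(
  targets=[
    [[0,4,-0.5],[0,0,0]],
    [[0,4,-0.5],[0,0,0]],
    [[0,2,0],[0,0,0]],
    [[0,0,0],[0,0,0]],
    [[0,0,0],[0,0,0]],
  ],
)

```text
time_s: 25.8
tool_pos: [0.4742, -0.2882, 0.078]
tool_rot: [-124.8, -3.6, 72.1]
force: [-28.3, 11.6, 29.1]
grip_width: 0.0006
```

Emit:
carry_out(
  targets=[
    [[0,2,0],[0,0,0]],
    [[0,1,0],[0,0,0]],
    [[0,0,0],[0,0,0]],
  ],
)

```text
time_s: 26.1
tool_pos: [0.4746, -0.2883, 0.0776]
tool_rot: [-124.9, -3.7, 72.2]
force: [-64.2, 26.6, 70.3]
grip_width: 0.0007
```

Emit:
carry_out(
  targets=[
    [[0,-3,0],[0,0,0]],
    [[0,-2,0],[0,0,0]],
    [[0,0,0],[0,0,0]],
  ],
)

```text
time_s: 26.4
tool_pos: [0.4737, -0.288, 0.0786]
tool_rot: [-124.9, -3.6, 72.1]
force: [-4.4, 2.5, 2.3]
grip_width: 0.0004
```

Run:
```python
from keys import *
o=env.get_obs(); print({k:np.round(o[k],4).tolist() for k in ['time_s','qpos','tool_pos','tool_rot','force','wrist_torque']})
X,Y,n,Rt=fr(-12.83); K=np.array([.4746,-.2885,.0773])
R=Rot(o['tool_rot']); print('K in tool mm',((K-o['tool_pos'])@R*1000).round(1), 'F tool',(np.array(o['force'])@R).round(1))
print((np.array([-64.2,26.6,70.3])@R).round(1))
im=env.read_camera('wrist'); cv2.imwrite('pics/wrist15.png',im[:,:,::-1])
im=env.read_camera('side'); cv2.imwrite('pics/side15.png',cv2.resize(im[180:400,180:400,::-1],None,fx=2.7,fy=2.7,interpolation=cv2.INTER_CUBIC))
```

```text
{'time_s': 26.4, 'qpos': [50.6405, -3.1375, -12.5413, 133.9768, -42.6387, 22.1068, 145.0325], 'tool_pos': [0.4737, -0.288, 0.0786], 'tool_rot': [-124.8604, -3.563, 72.0804], 'force': [-4.4319, 2.5025, 2.2732], 'wrist_torque': [0.3947, 0.9764, 0.0549]}
K in tool mm [-0.3  1.6 -0.1] F tool [ 1.2 -4.7  2.8]
[  9.9 -96.9  16.9]
```

View pics/wrist15.png

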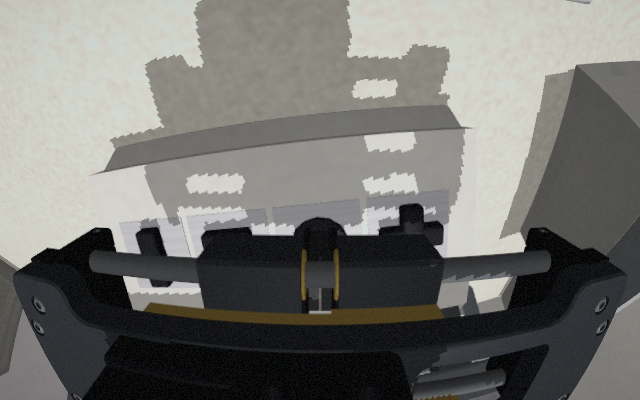

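View pics/side15.png

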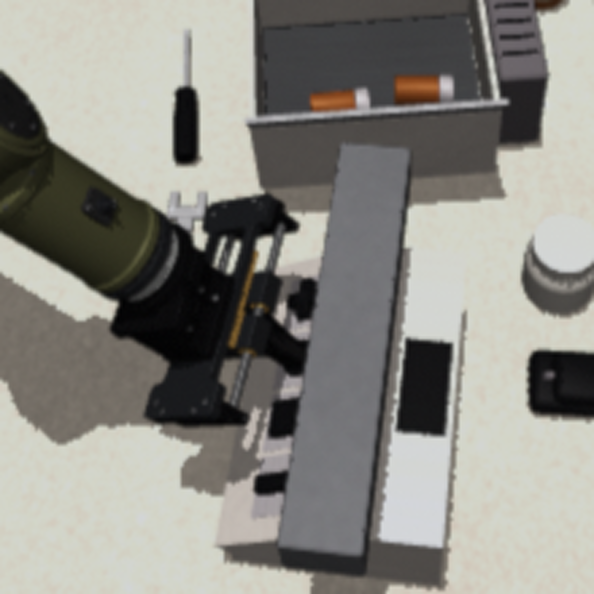

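Emit:
carry_out(
  targets=[
    [[0,-3,0],[0,0,0]],
    [[0,-6,0],[0,0,0]],
    [[0,-8,0],[0,0,0]],
    [[0,-6,0],[0,0,0]],
    [[0,-2,0],[0,0,0]],
    [[0,0,0],[0,0,0]],
  ],
)

```text
time_s: 27.1
tool_pos: [0.4603, -0.285, 0.0995]
tool_rot: [-124.9, -3.5, 72.1]
force: [-0.3, 0.0, -0.7]
grip_width: 0.0004
```

```bash
cat > kt.py <<'E'
from keys import *
import sys
o=env.get_obs(); print({k:np.round(o[k],4).tolist() for k in ['time_s','qpos','tool_pos','tool_rot','force']})
R=Rot(o['tool_rot'])
for n,K in dict(rd=[.4746,-.2885,.0773],cr=[.4866,-.2358,.0773],bar=[.4507,-.3938,.0773],sq=[.4626,-.3411,.0773]).items(): print(n,'in tool mm',((np.array(K)-o['tool_pos'])@R*1000).round(1).tolist())
print('F tool',(np.array(o['force'])@R).round(1))
E
python3 kt.py
python3 - <<'E'
from h import *
im=env.read_camera('side'); cv2.imwrite('pics/side16.png',cv2.resize(im[180:400,180:400,::-1],None,fx=2.7,fy=2.7,interpolation=cv2.INTER_CUBIC))
im=env.read_camera('wrist'); cv2.imwrite('pics/wrist16.png',im[:,:,::-1])
E
```

```text
{'time_s': 27.1, 'qpos': [51.6473, -7.0649, -12.2478, 134.4493, -40.1643, 25.6166, 142.5846], 'tool_pos': [0.4603, -0.285, 0.0995], 'tool_rot': [-124.9145, -3.5445, 72.0832], 'force': [-0.3438, 0.0233, -0.6817]}
rd in tool mm [-0.3, 26.6, 0.7]
cr in tool mm [53.4, 26.6, 6.6]
bar in tool mm [-107.7, 26.7, -11.0]
sq in tool mm [-54.0, 26.6, -5.1]
F tool [-0.1  0.4  0.7]
```

View pics/wrist16.png

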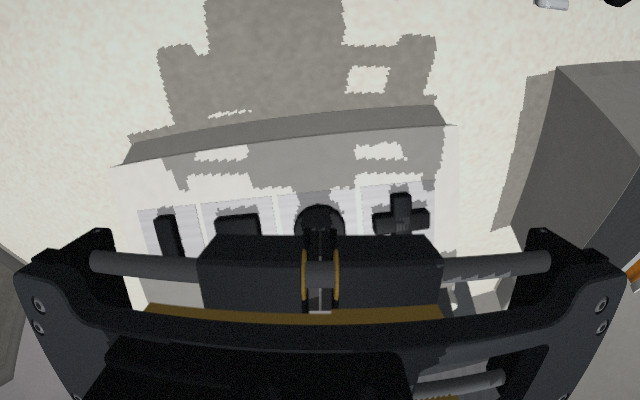

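Emit:
carry_out(
  targets=[
    [[6,0,0.7],[0,0,0]],
    [[11,0,1.4],[0,0,0]],
    [[13,0,1.6],[0,0,0]],
    [[13,0,1.6],[0,0,0]],
    [[8,0,1],[0,0,0]],
    [[2.4,0,0.3],[0,0,0]],
    [[0,0,0],[0,0,0]],
    [[0,0,0],[0,0,0]],
  ],
)

```text
time_s: 28.0
tool_pos: [0.4715, -0.2327, 0.0985]
tool_rot: [-124.9, -3.6, 72.1]
force: [0.2, 0.0, -0.6]
grip_width: 0.0005
```

```bash
python3 kt.py
python3 - <<'E'
from h import *
im=env.read_camera('wrist'); cv2.imwrite('pics/wrist17.png',im[:,:,::-1])
E
```

```text
{'time_s': 28.0, 'qpos': [50.1839, -10.4342, -18.4906, 137.0929, -36.7277, 23.1399, 132.2162], 'tool_pos': [0.4715, -0.2327, 0.0985], 'tool_rot': [-124.8676, -3.5778, 72.0529], 'force': [0.2143, 0.0155, -0.6204]}
rd in tool mm [-53.4, 26.2, -6.3]
cr in tool mm [0.3, 26.2, -0.4]
bar in tool mm [-160.7, 26.2, -18.1]
sq in tool mm [-107.0, 26.2, -12.1]
F tool [0.  0.6 0.2]
```

View pics/wrist17.png

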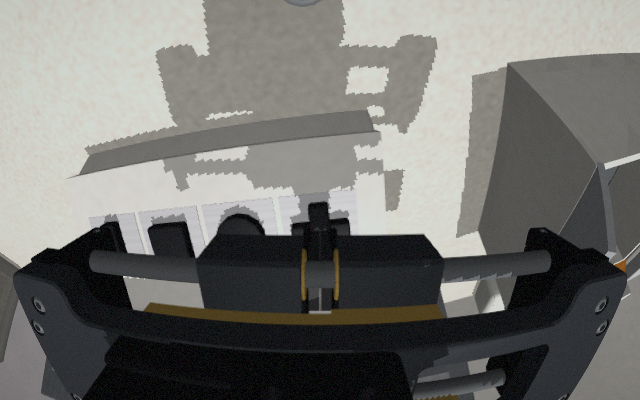

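Emit:
carry_out(
  targets=[
    [[0,5,0],[0,0,0]],
    [[0,7,-0.2],[0,0,0]],
    [[0,5,-0.2],[0,0,0]],
    [[0,3,0],[0,0,0]],
    [[0,2,0],[0,0,0]],
    [[0,1,0],[0,0,0]],
    [[0,0,0],[0,0,0]],
    [[0,0,0],[0,0,0]],
  ],
)

```text
time_s: 28.85
tool_pos: [0.4844, -0.235, 0.0796]
tool_rot: [-124.8, -3.6, 72.1]
force: [-2.5, 0.3, 2.2]
grip_width: 0.0005
```

```bash
python3 kt.py
```

```text
{'time_s': 28.85, 'qpos': [49.3119, -6.4492, -18.8921, 136.5835, -37.8401, 19.4919, 133.4766], 'tool_pos': [0.4844, -0.235, 0.0796], 'tool_rot': [-124.8228, -3.5915, 72.0962], 'force': [-2.5101, 0.2612, 2.2048]}
rd in tool mm [-54.0, 3.2, -6.4]
cr in tool mm [-0.2, 3.2, -0.6]
bar in tool mm [-161.3, 3.1, -18.2]
sq in tool mm [-107.6, 3.1, -12.2]
F tool [-0.4 -3.2  0.8]
```

Emit:
carry_out(
  targets=[
    [[0,1,0],[0,0,0]],
    [[0,1,0],[0,0,0]],
    [[0,0.6,0],[0,0,0]],
    [[0,0,0],[0,0,0]],
    [[0,0,0],[0,0,0]],
  ],
)

```text
time_s: 29.35
tool_pos: [0.4857, -0.2354, 0.0778]
tool_rot: [-124.8, -3.6, 72.1]
force: [-11.6, 3.7, 10.8]
grip_width: 0.0006
```

```bash
python3 kt.py
```

```text
{'time_s': 29.35, 'qpos': [49.2241, -6.0532, -18.8955, 136.5178, -37.9895, 19.1628, 133.6643], 'tool_pos': [0.4857, -0.2354, 0.0778], 'tool_rot': [-124.8162, -3.5996, 72.1015], 'force': [-11.6134, 3.7422, 10.8267]}
rd in tool mm [-53.9, 1.0, -6.4]
cr in tool mm [-0.2, 1.0, -0.6]
bar in tool mm [-161.2, 0.9, -18.2]
sq in tool mm [-107.5, 0.9, -12.2]
F tool [  0.7 -15.8   3.8]
```

Emit:
carry_out(
  targets=[
    [[0,-3,0],[0,0,0]],
    [[0,-6,0],[0,0,0]],
    [[0,-9,0],[0,0,0]],
    [[0,-8,0],[0,1,0]],
    [[0,-4,0],[0,2,0]],
    [[0,0,0],[0,2,0]],
    [[0,0,0],[0,2,0]],
    [[0,0,0],[0,0,0]],
    [[0,0,0],[0,0,0]],
  ],
)

```text
time_s: 30.25
tool_pos: [0.4695, -0.2319, 0.1028]
tool_rot: [-124.3, -7.5, 66.3]
force: [0.8, -0.2, -0.4]
grip_width: 0.0005
```

```bash
python3 kt.py;  python3 - <<'E'
from h import *
im=env.read_camera('wrist'); cv2.imwrite('pics/wrist18.png',im[:,:,::-1])
E
```

```text
{'time_s': 30.25, 'qpos': [51.5921, -11.2737, -19.5943, 137.0887, -37.0009, 24.0299, 125.4061], 'tool_pos': [0.4695, -0.2319, 0.1028], 'tool_rot': [-124.3424, -7.5184, 66.3197], 'force': [0.7956, -0.2276, -0.41]}
rd in tool mm [-52.7, 31.0, -12.1]
cr in tool mm [-0.0, 31.0, 0.3]
bar in tool mm [-157.8, 31.0, -36.7]
sq in tool mm [-105.2, 31.0, -24.3]
F tool [ 0.1  0.8 -0.4]
```

View pics/wrist18.png

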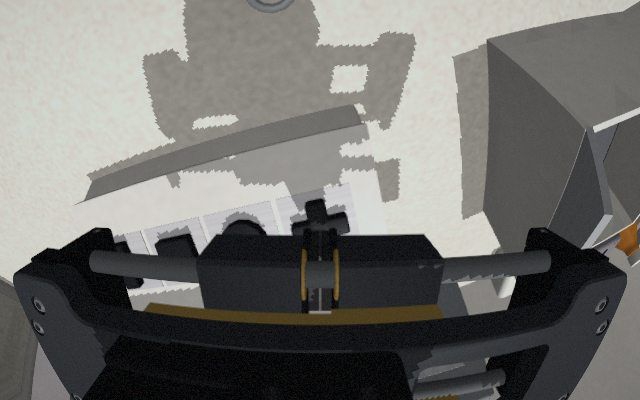

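Emit:
carry_out(
  targets=[
    [[-6,0,-1.4],[0,0,0]],
    [[-12,0,-2.8],[0,0,0]],
    [[-15,0,-3.5],[0,0,0]],
    [[-15,0,-3.5],[0,0,0]],
    [[-15,0,-3.5],[0,0,0]],
    [[-15,0,-3.5],[0,0,0]],
    [[-12,0,-2.8],[0,0,0]],
    [[-6,0,-1.4],[0,0,0]],
    [[0,0,0],[0,0,0]],
  ],
)

```text
time_s: 31.2
tool_pos: [0.4471, -0.3289, 0.1021]
tool_rot: [-124.3, -7.6, 66.2]
force: [0.9, -0.3, -0.3]
grip_width: 0.0005
```

```bash
python3 kt.py
```

```text
{'time_s': 31.2, 'qpos': [54.6636, -4.3412, -8.9987, 131.7215, -42.1483, 28.5465, 142.7134], 'tool_pos': [0.4471, -0.3289, 0.1021], 'tool_rot': [-124.2895, -7.5604, 66.2109], 'force': [0.9036, -0.316, -0.3]}
rd in tool mm [44.3, 30.5, 10.0]
cr in tool mm [96.9, 30.5, 22.5]
bar in tool mm [-60.7, 30.6, -14.8]
sq in tool mm [-8.2, 30.5, -2.3]
F tool [ 0.   0.8 -0.6]
```

Emit:
carry_out(
  targets=[
    [[-6,0,-1.5],[0,1,0]],
    [[-11,0,-2.8],[0,1,0]],
    [[-13,0,-3.5],[0,1,0]],
    [[-13,0,-3.6],[0,0,0]],
    [[-11,0,-3.2],[0,0,0]],
    [[-5,0,-2],[0,0,0]],
    [[-1.2,0,-0.5],[0,0,0]],
    [[0,0,0],[0,0,0]],
    [[0,0,0],[0,0,0]],
  ],
)

```text
time_s: 32.1
tool_pos: [0.4342, -0.3882, 0.1023]
tool_rot: [-123.9, -9.3, 63.8]
force: [-0.2, 1.0, -0.0]
grip_width: 0.0005
```

```bash
python3 kt.py
python3 - <<'E'
from h import *
im=env.read_camera('wrist'); cv2.imwrite('pics/wrist19.png',im[:,:,::-1])
im=env.read_camera('side'); cv2.imwrite('pics/side19.png',cv2.resize(im[180:400,180:400,::-1],None,fx=2.7,fy=2.7,interpolation=cv2.INTER_CUBIC))
E
```

```text
{'time_s': 32.1, 'qpos': [57.7557, 0.5842, -5.1572, 126.978, -43.9074, 31.9671, 147.3851], 'tool_pos': [0.4342, -0.3882, 0.1023], 'tool_rot': [-123.9025, -9.2563, 63.8427], 'force': [-0.2317, 0.9518, -0.0126]}
rd in tool mm [101.9, 30.5, 29.8]
cr in tool mm [153.8, 30.6, 44.8]
bar in tool mm [-1.8, 30.4, -0.4]
sq in tool mm [50.1, 30.4, 14.7]
F tool [ 0.7 -0.2  0.6]
```

View pics/wrist19.png

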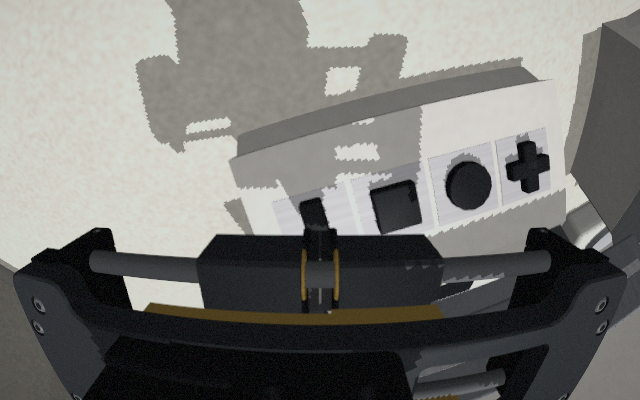

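View pics/side19.png

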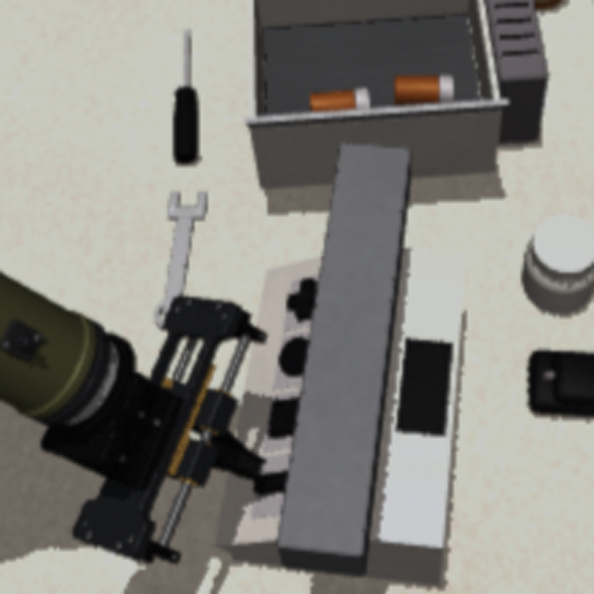

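Emit:
carry_out(
  targets=[
    [[-1,5,-0.2],[0,0,0]],
    [[-0.8,8,-0.2],[0,0,0]],
    [[0,7,0],[0,0,0]],
    [[0,3,0],[0,0,0]],
    [[0,2,0],[0,0,0]],
    [[0,0,0],[0,0,0]],
    [[0,0,0],[0,0,0]],
  ],
)

```text
time_s: 32.9
tool_pos: [0.4474, -0.3936, 0.0817]
tool_rot: [-123.9, -9.3, 63.8]
force: [-0.7, 1.3, 1.3]
grip_width: 0.0001
```

```bash
python3 kt.py
```

```text
{'time_s': 32.9, 'qpos': [57.292, 3.9871, -5.8065, 126.3747, -46.3638, 29.2178, 149.7222], 'tool_pos': [0.4474, -0.3936, 0.0817], 'tool_rot': [-123.8984, -9.2565, 63.7999], 'force': [-0.6852, 1.2619, 1.3164]}
rd in tool mm [104.3, 5.6, 30.2]
cr in tool mm [156.2, 5.6, 45.3]
bar in tool mm [0.6, 5.5, 0.0]
sq in tool mm [52.5, 5.5, 15.2]
F tool [ 1.  -1.6  0.3]
```

Contact is at the expected depth. I'll press on gently.

Emit:
carry_out(
  targets=[
    [[0,2,0],[0,0,0]],
    [[0,1.5,0],[0,0,0]],
    [[0,1,0],[0,0,0]],
    [[0,0.5,0],[0,0,0]],
    [[0,0,0],[0,0,0]],
    [[0,0,0],[0,0,0]],
  ],
)

```text
time_s: 33.5
tool_pos: [0.4499, -0.3946, 0.0785]
tool_rot: [-123.9, -9.3, 63.8]
force: [-10.1, 5.4, 10.5]
grip_width: 0.0007
```

```bash
python3 kt.py
```

```text
{'time_s': 33.5, 'qpos': [57.2829, 4.5587, -5.9938, 126.2495, -46.854, 28.7518, 150.1831], 'tool_pos': [0.4499, -0.3946, 0.0785], 'tool_rot': [-123.9417, -9.2564, 63.8008], 'force': [-10.1054, 5.3959, 10.458]}
rd in tool mm [104.5, 1.4, 30.6]
cr in tool mm [156.4, 1.4, 45.7]
bar in tool mm [0.9, 1.4, 0.4]
sq in tool mm [52.7, 1.3, 15.6]
F tool [  2.1 -14.9   3.8]
```

Emit:
carry_out(
  targets=[
    [[0,0.4,0],[0,0,0]],
    [[0,0,0],[0,0,0]],
  ],
)

```text
time_s: 33.7
tool_pos: [0.4499, -0.3946, 0.0784]
tool_rot: [-123.9, -9.3, 63.8]
force: [-12.8, 6.9, 14.9]
grip_width: 0.0007
```

Emit:
carry_out(
  targets=[
    [[0,-3,0],[0,0,0]],
    [[0,-6,0],[0,0,0]],
    [[0,-10,0],[0,0,0]],
    [[0,-15,0],[0,0,0]],
    [[0,-15,0],[0,0,0]],
    [[0,-10,0],[0,0,0]],
    [[0,-5,0],[0,0,0]],
    [[0,0,0],[0,0,0]],
    [[0,0,0],[0,0,0]],
  ],
)

```text
time_s: 34.6
tool_pos: [0.4147, -0.3863, 0.1297]
tool_rot: [-123.9, -9.2, 63.8]
force: [0.2, 0.3, 0.9]
grip_width: 0.0007
```

```bash
python3 kt.py
python3 - <<'E'
from h import *
im=env.read_camera('wrist'); cv2.imwrite('pics/wrist20.png',im[:,:,::-1])
im=env.read_camera('side'); cv2.imwrite('pics/side20.png',im[:,:,::-1])
im=env.read_camera('scene'); cv2.imwrite('pics/scene20.png',im[:,:,::-1])
E
```

```text
{'time_s': 34.6, 'qpos': [59.007, -3.4343, -4.2487, 127.1194, -41.1363, 36.0849, 145.2391], 'tool_pos': [0.4147, -0.3863, 0.1297], 'tool_rot': [-123.9127, -9.2433, 63.7963], 'force': [0.2454, 0.2761, 0.8573]}
rd in tool mm [104.3, 64.0, 30.4]
cr in tool mm [156.2, 64.0, 45.4]
bar in tool mm [0.6, 64.0, 0.2]
sq in tool mm [52.5, 63.9, 15.3]
F tool [ 0.5 -0.6 -0.5]
```

View pics/wrist20.png

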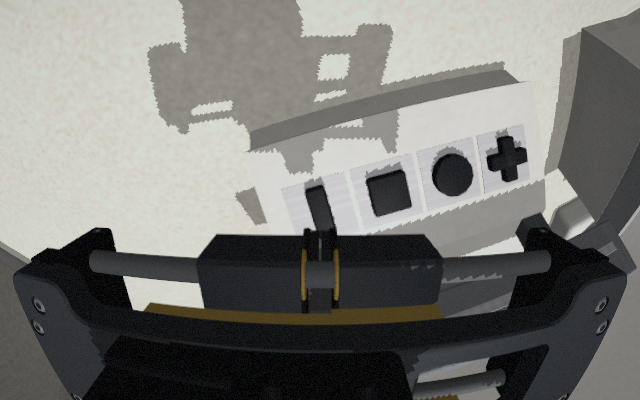

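View pics/side20.png

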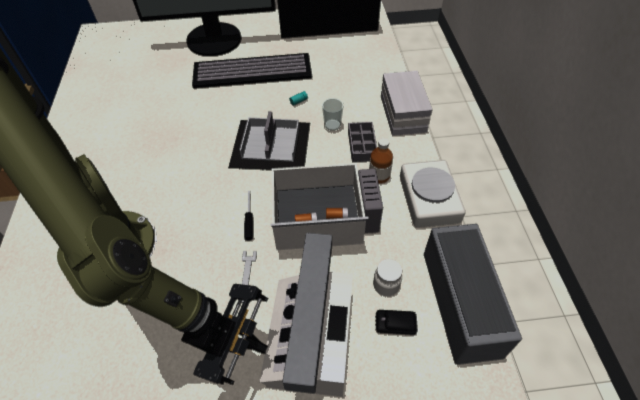

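View pics/scene20.png

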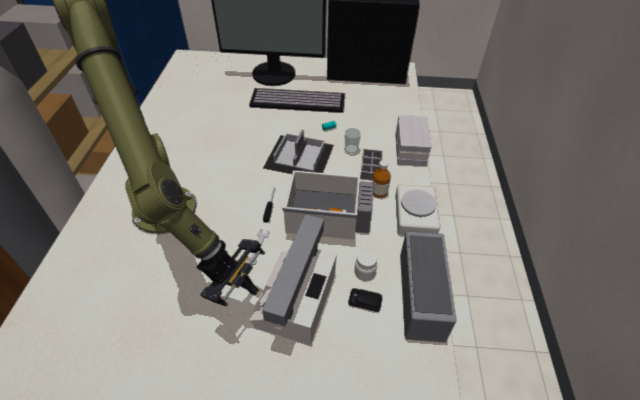

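Run:
```python
from h import *
print(env.get_obs()['time_s'],np.abs(env.get_obs()['joint_velocities']).max()); print(env.sign_off())
```

```text
34.75 0.17292540249167485
the job is handed in; nothing more can be done
None
```

I poured the tray, set it back on its mat, and pressed the round, plus and bar keys once each, in that order. I handed the job in at 34.75 s. No verdict was reported.

**Tray and vials:** The vials rolled out earlier than the stated 35°, by about 22°, while the tray was over the hopper. I still tipped it to 50° to be sure. A wrist picture afterwards showed all four amber vials inside the hopper. The side and wrist pictures show the tray empty, level on its mat and let go.

**Keys:**
- **Force:** each key was pushed until the force was well above its 5 N spring, so each bottomed out.
- **Return:** the last wrist picture shows all four keys up. The square key was not touched.
- **Round key:** I had misjudged its depth by about 7 mm, so the first press reached about 99 N at the wrist before I backed off. That is under the 120 N limit. I saw no sign that the gripper's body touched anything.
- **Plus and bar keys:** these reached about 16 N and 21 N.

**Other things on the bench:** in the last side and scene pictures the bystanders and the turquoise look-alike appear where they started. The wrench is partly hidden behind the arm in the side view. The gripper was clear of everything, with contact force near zero.

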